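Load the tilt-out treat bin, tall at the back, and shut it

TASK

The clear tilt-out bin of the grey shelf hangs open: while it stays at the lean you find it, stand the two tall things, the ceramic treat pot and the steel tumbler, side by side in its back compartment, one in each half, and then stand the short steel cup in its front compartment. Nobody has measured how high the false floors in the back are set, so feel each tall thing down until it rests before letting go; drop or knock nothing, do not press down so hard that the bin swings, and leave the foot toy, the spiral and the ball tray alone. When all three are in, push the bin gently but fully shut.

Things in the scene. Friction and masses are not known exactly. Their poses are not given: they have to be found in the camera images.
- pot_center (a point): Centre of the treat pot, half-way up (lid knob not counted). A tall closed white ceramic cylinder, 56 mm across, 112 mm high plus a small flat lid knob 18 mm across and 8 mm high on top; about 0.2 kg (varies). Its z axis is the pot's axis, up. It starts standing on the counter (z = 0).
- tumbler_center (a point): Centre of the tumbler, half-way up: a tall open straight steel cylinder, 56 mm across, 120 mm high, wall 3 mm; about 0.16 kg (varies). Its z axis points up its axis. It starts standing on the counter.
- cup_center (a point): Centre of the short cup, half-way up: an open straight steel cylinder, 60 mm across, 60 mm high, wall 3 mm; about 0.12 kg (varies). Its z axis points up its axis. It starts standing on the counter.
- bin_back (a point): Centre of the clear bin's BACK compartment (far from the robot), on the bin's own floor. Axes lean with the bin: x from its front to its back, y along the hinge, z up the walls. Inside 68 mm in x, 200 mm in y. Its left half (y over 0) and right half each have a stiff false floor, parallel to the bin's floor and 98 mm wide: its top is 4 to 48 mm above this point, different each time and in each half, not measured; find it by touch.
- bin_divider (a point): Middle of the top edge of the 4 mm wall between the compartments; same axes. It is 36 mm before bin_back in x and 86 mm above it in z, and all the bin's walls (4 mm acrylic) are as high. The two tall things go one on each false floor of the back, at y = +50 and -50 mm, either way round; they stay standing when let go, though the bin leans.
- bin_front (a point): Centre of the bin's FRONT compartment (nearer the robot), on the bin's floor; same axes as bin_back and 82 mm before it in x. Inside 88 mm in x and 200 mm in y; walls rise 86 mm above this point. No false floor here: the cup stands on the bin's floor.
- bin_edge (a point): Middle of the top edge of the bin's front wall, on its outer face; same axes; the bin's hinge lies 90 mm below it along z. To shut the bin, push here away from the robot with about 5 to 20 N. This edge moves about 20 to 36 mm from open to shut.
- bin (a joint): Lean of the bin in rad: 0 = fully shut (upright, at its stop), growing as its top leans out towards the robot; starts at 0.24 to 0.40, at most 0.45. The bin, 168 mm deep and 208 mm wide, turns about the lower edge of its front wall. The stiff hinge (about 2 N m of friction) holds where it is left; a push down of more than about 10 N in the back swings it towards shut.
- shelf: The fixed grey plastic shelf unit that carries the bin; origin on the counter, 30 mm under the hinge line's middle; x points to its back. Its base is 236 mm wide; two side cheeks just outside the bin's sides, 236 mm apart over their outsides, rise to about 90 mm above the counter.
- foot_toy: Bystander: purple plastic foot toy, a dumbbell 75 mm long, 44 mm across, with a loop on top, 60 mm high in all; origin at its underside's centre. Leave alone.
- spiral: Bystander: hard silicone spiral lying on the counter, 106 mm long, 48 mm high; origin at its underside's centre. Leave alone.
- ball_tray: Bystander: small wooden tray, 56 x 106 x 25 mm, with two 40 mm wooden balls in it; origin at its underside's centre. Leave alone.
Things that resemble listed ones, but are neither listed nor needed, are in the scene too. Leave any orange look-alike of the part that bears tumbler_center alone.

How it is judged:
By the outcome, as a careful person would: the job done as asked, in the order asked, and still so for the second after the job is handed in, with the robot touching nothing.
It also fails if it takes over 72 s, if anything falls off the work surface, if the arm or the gripper's body presses on something with over 40 N, if the wrist force passes 120 N, or if a joint passes its speed limit or range.

ROBOT

A 6-joint arm with a two-finger parallel gripper is mounted at the origin on the work surface. World frame = base frame: x ahead of the robot, y to its left, z up, the work surface at z = 0. Lengths are in m, angles in rad, forces in N, time in s.
With the tool pointing down it reaches from about 0.375 to 0.925 m from the base axis. Payload 5.7 kg.
Tool frame: the origin (TCP) lies on the centre line of the jaws, within the pads' length; the fingertips stand arm.tcp_to_tips ahead of it and the grasp point (between the pads) is the TCP (arm.tcp_to_tips is the distance from the TCP to the fingertips, in m); z points along the fingers, y is the line along which they close (so a half turn about z gives the same grasp; the last joint's range is limited). The gripper opens to 88 mm and grips with 3 to 60 N. Pads are 20 mm wide; open, the fingers measure 115 mm over their backs; the gripper's body (75 mm by 178 mm) begins 61 mm behind the grasp point.
Start: joints at [-1.463, 0.359, 1.51, -0, 1.272, -0.115], TCP at [0.133, -0.585, 0.242] pointing down, gripper open.
Joint ranges: [-2.97, 2.97], [-1.01, 2.36], [0.21, 2.38], [-0.96, 4.11], [0.2, 2.71], [-2.98, 2.98]. Speed limits (rad/s): [2.39, 2.39, 3.14, 3.14, 3.14, 3.14].

INTERFACE

Orientations are given as a 3x3 rotation matrix whose columns are the frame's x, y, z axes.
In Python, from bench import arm gives the robot as it stands.
- The arm moves only by the shell command python3 -m crank 'ROWS'. ROWS is a JSON object of lists of equal length, an entry for each row: "linear": the shift along the world's x, y, z normalised to -1 to 1, where 1 is 0.3 m, a list of three; "yaw": the turn about the world's z normalised to -1 to 1, where 1 is 0.5 rad; "grip": the opening, from 0 (shut) to 1 (fully open). A call has 1 to 10 rows; each row is the pose to reach, as a shift and turn from the pose commanded when the call began; what a row does not reach only later rows make up. A row lasts 1/8 s, in which the tool goes at most 62.5 mm and 10.7 degrees, less where a joint would pass 70% of its speed; a pose out of reach is approached as far as the arm can. A call with a number of a shift or a turn outside -1 to 1 is refused whole. A call with a gripper value outside its range is refused whole. The fingers move at their own pace and stop on an object; the grip force is fixed at half the most. Time passes only in rows, so rows that repeat a pose let the fingers close. It gives the time, the measured TCP pose, the force, the opening and the grip force at its end, in the units of the state.
- arm.get_state(): the state, without advancing time (a new reading comes with each control period).
- arm.camera(name): name is "scene" or "top"; returns (picture, depth): 420x560x3 uint8, red, green, blue; 420x560 float32, m along the optical axis (not along the pixel's ray), 0 where there is no reading.
- arm.get_calibration(name): a dict with "fx", "fy", "cx", "cy" (pixels), "extrinsics" (4x4, takes a point from camera to world coordinates). Camera axes: x right, y up, looking along -z (the intrinsics and any distortion apply to the point x, -y, -z); pixel columns grow to the right and rows downward; lengths in m; the calibration is good to about 2 mm. A picture is of the moment at which its call begins. get_calibration takes no time and is no camera call.
- arm.hand_in(): hands the job in; it is judged then, once.
The state is a dict: "time_s": time; "q": joint angles; "joint_velocities": joint speeds; "joint_efforts": joint torques, N m; "tcp_pos": TCP position; "ee_rot": TCP orientation; "contact_force": force on the tool from outside, world axes, zero at the start; "ft_torque": the same for the moment, N m; "finger_gap": opening from 0.0 (shut) to 1.0 (fully open); "grasp_force": force on a finger pad.
Only numpy, scipy, OpenCV 4.12 (cv2) and the standard library are available. Lean on these libraries where they do the work, as an engineer would, in place of code of your own. Each camera call takes 0.05 s, during which the arm holds its last target. There are 200 camera calls.

## Working session

There is one attempt and no reset: what is moved stays moved. The work goes in short steps, Python scripts to look and compute and a shell command to move; the robot and the scene stay as the last step left them, time stands still between calls to the robot, and variables do not carry over. Pictures are saved under pics/ and viewed, at most 10 in all, crops included, and the job is handed in when it is done.

```bash
ls; mkdir -p pics; python3 - <<'E'
from bench import arm
import cv2,numpy as np
print(arm.tcp_to_tips); s=arm.get_state(); print(s['time_s'],s['tcp_pos'],s['ee_rot'],s['finger_gap'])
for n in("scene","top"):
    p,d=arm.camera(n); cv2.imwrite(f'pics/{n}0.png',p[:,:,::-1]); np.save(f'pics/{n}0.npy',d); c=arm.get_calibration(n); print(n,c)
E
```

```text
pics
0.019
0.0 [ 0.13248038 -0.58452072  0.24083515] [[ 9.75282479e-01  2.20961651e-01 -1.88883065e-04]
 [ 2.20961634e-01 -9.75280889e-01  1.77328539e-03]
 [ 2.07614023e-04 -1.77119008e-03 -9.99998410e-01]] 1.003743355621531
scene {'fx': 486.2069769253027, 'fy': 486.2069769253027, 'cx': 281.2729416371317, 'cy': 209.9379259041319, 'extrinsics': array([[ 0.83652459, -0.36951302,  0.40458217,  1.0771758 ],
       [ 0.54779404,  0.58040715, -0.60253567, -0.76233112],
       [-0.01217761,  0.72566361,  0.68794188,  0.95333702],
       [ 0.        ,  0.        ,  0.        ,  1.        ]])}
top {'fx': 380.50766847349246, 'fy': 380.50766847349246, 'cx': 279.72135904343713, 'cy': 210.52517486076093, 'extrinsics': array([[ 0.01844335,  0.99701555, -0.07496559,  0.47903295],
       [-0.99967851,  0.01708388, -0.01873565, -0.01766191],
       [-0.01739903,  0.07528704,  0.9970101 ,  1.23119503],
       [ 0.        ,  0.        ,  0.        ,  1.        ]])}
```

View pics/scene0.png

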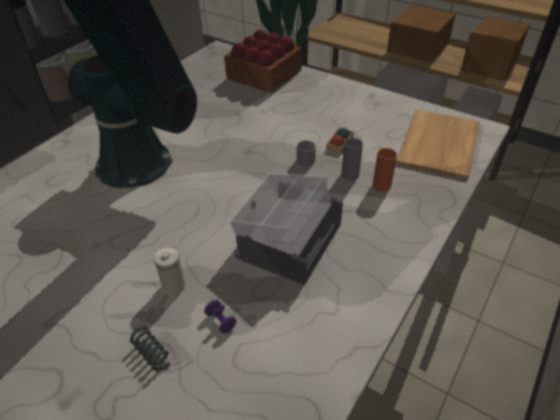

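View pics/top0.png

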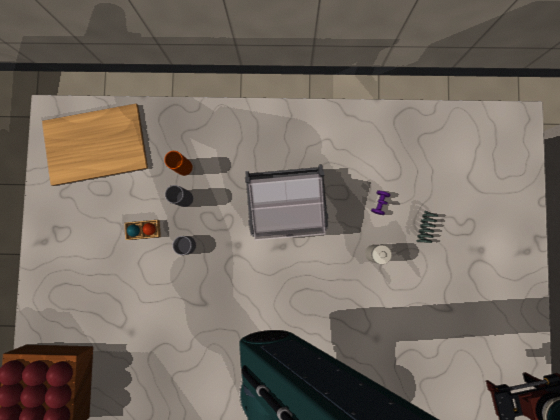

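Scene view: grey steel tumbler (352,158), orange look-alike (385,170), short steel cup (306,152), white pot (169,270), clear bin (290,215). In the top view they are tumbler (180,196), orange (178,161), cup (184,245), pot (381,254) and bin (287,203). The steel one at (180,196) is the tumbler, since the orange one is excluded. An enlarged crop and measurements come next.

```bash
cat > h.py <<'E'
import numpy as np,cv2
from bench import arm
def cloud(n,d):
    c=arm.get_calibration(n); v,u=np.indices(d.shape)
    P=np.stack([(u-c['cx'])/c['fx']*d,-(v-c['cy'])/c['fy']*d,-d],-1)
    E=c['extrinsics']; return P@E[:3,:3].T+E[:3,3]
def ray(n,u,v,z):
    c=arm.get_calibration(n);E=c['extrinsics']
    r=E[:3,:3]@np.array([(u-c['cx'])/c['fx'],-(v-c['cy'])/c['fy'],-1]); o=E[:3,3]
    return o+r*(z-o[2])/r[2]
E
python3 - <<'E'
from h import *
d=np.load('pics/top0.npy'); W=cloud('top',d)
boxes={'tumbler':(160,182,200,212,.12),'cup':(166,230,204,262,.06),'pot':(366,240,400,270,.112),'orange':(160,145,200,180,.12)}
for n,(a,b,c,e,h) in boxes.items():
    w=W[b:e,a:c].reshape(-1,3); dd=d[b:e,a:c].ravel()
    m=(w[:,2]>h-.012)&(dd>0)&(w[:,2]<h+.02); q=w[m]
    (x,y),r=cv2.minEnclosingCircle(q[:,:2].astype(np.float32)); print(n,m.sum(),np.round([x,y,r],4),'zmed/max',np.round([np.median(q[:,2]),q[:,2].max()],4))
print('counter z',np.median(W[300:330,150:230,2]))
# bin depth rows
for u in (262,287,312):
    print(u,[(v,*np.round(W[v,u],3)) for v in range(164,246,4)])
t=cv2.imread('pics/top0.png'); s=cv2.imread('pics/scene0.png')
A=cv2.resize(t[160:255,235:340],(400,362),interpolation=cv2.INTER_CUBIC)
B=cv2.resize(t[140:260,110:240],(392,362),interpolation=cv2.INTER_CUBIC)
cv2.imwrite('pics/crop1.png',np.hstack([A,B]))
C=cv2.resize(s[160:290,220:360],(800,600)*1 if 0 else (640,594),interpolation=cv2.INTER_CUBIC); cv2.imwrite('pics/crop2.png',cv2.convertScaleAbs(C,alpha=1.5))
E
```

```text
tumbler 94 [0.6066 0.3172 0.0279] zmed/max [0.1184 0.1251]
cup 92 [0.4554 0.3053 0.0302] zmed/max [0.0587 0.0667]
pot 299 [ 0.441  -0.2947  0.0284] zmed/max [0.1123 0.1256]
orange 96 [0.7099 0.3237 0.0285] zmed/max [0.1182 0.1267]
counter z 0.0001225493437810865
262 [(164, np.float64(0.724), np.float64(0.066), np.float64(-0.001)), (168, np.float64(0.71), np.float64(0.066), np.float64(-0.0)), (172, np.float64(0.688), np.float64(0.062), np.float64(0.049)), (176, np.float64(0.681), np.float64(0.064), np.float64(0.017)), (180, np.float64(0.652), np.float64(0.057), np.float64(0.118)), (184, np.float64(0.641), np.float64(0.057), np.float64(0.116)), (188, np.float64(0.629), np.float64(0.057), np.float64(0.113)), (192, np.float64(0.617), np.float64(0.057), np.float64(0.111)), (196, np.float64(0.606), np.float64(0.057), np.float64(0.106)), (200, np.float64(0.595), np.float64(0.057), np.float64(0.102)), (204, np.float64(0.583), np.float64(0.057), np.float64(0.098)), (208, np.float64(0.567), np.float64(0.054), np.float64(0.142)), (212, np.float64(0.562), np.float64(0.059), np.float64(0.053)), (
[... 2529 characters left out ...]
.float64(0.581), np.float64(-0.089), np.float64(0.145)), (208, np.float64(0.577), np.float64(-0.096), np.float64(0.052)), (212, np.float64(0.565), np.float64(-0.096), np.float64(0.05)), (216, np.float64(0.553), np.float64(-0.096), np.float64(0.044)), (220, np.float64(0.541), np.float64(-0.097), np.float64(0.037)), (224, np.float64(0.528), np.float64(-0.097), np.float64(0.035)), (228, np.float64(0.515), np.float64(-0.096), np.float64(0.054)), (232, np.float64(0.502), np.float64(-0.093), np.float64(0.101)), (236, np.float64(0.491), np.float64(-0.1), np.float64(-0.003)), (240, np.float64(0.478), np.float64(-0.1), np.float64(0.003)), (244, np.float64(0.465), np.float64(-0.1), np.float64(0.002))]
```

View pics/crop1.png

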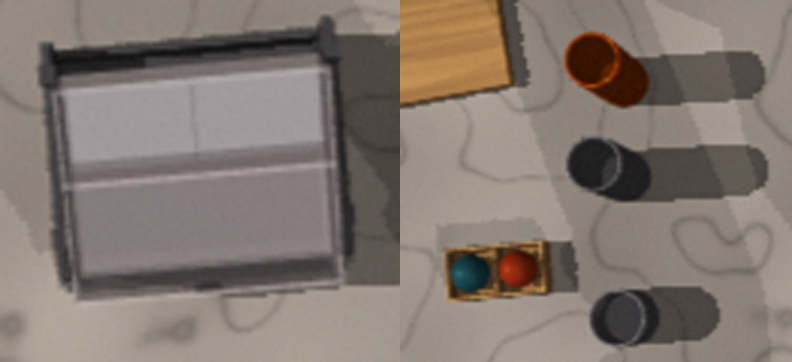

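View pics/crop2.png

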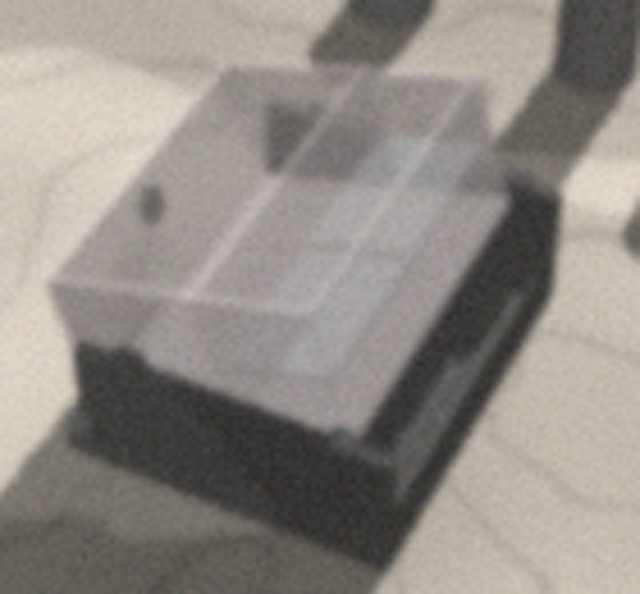

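Crop 1 (right half) confirms the tumbler is the grey steel one, crop (595,165), with the orange one above it. Crop 2 shows the bin leaning towards the robot with two bluish false floors in the back. Next I fit the bin's lean, yaw and hinge.

```bash
cat > fit.py <<'E'
from h import *
from scipy.optimize import least_squares
def axes(p):
    hx,hy,yaw,th=p; u=np.array([np.cos(yaw),np.sin(yaw),0]); v=np.array([-np.sin(yaw),np.cos(yaw),0]);z=np.array([0,0,1.])
    R=np.stack([np.cos(th)*u+np.sin(th)*z,v,np.cos(th)*z-np.sin(th)*u],1)
    return np.array([hx,hy,.03]),R
def proj(n,P):
    c=arm.get_calibration(n);E=c['extrinsics']; q=E[:3,:3].T@(P-E[:3,3])
    return np.array([c['cx']+c['fx']*q[0]/-q[2], c['cy']-c['fy']*q[1]/-q[2]])
E
python3 - <<'E'
from fit import *
d=np.load('pics/top0.npy'); W=cloud('top',d)
def plane(b):
    a,t,c,e=b; q=W[t:e,a:c].reshape(-1,3); q=q[np.isfinite(q).all(1)]
    for _ in range(4):
        A=np.c_[q[:,:2],np.ones(len(q))]; k=np.linalg.lstsq(A,q[:,2],rcond=None)[0]; r=q[:,2]-A@k; q=q[abs(r)<max(.006,2*r.std())]
    return k,r.std(),q
for b in ((260,213,318,227),(258,186,281,198),(290,184,316,196)):
    k,s,q=plane(b); print(b,k,'lean',np.arctan(np.hypot(*k[:2])),'yaw',np.arctan2(k[1],k[0]),s,len(q))
F=plane((260,213,318,227))[2]; 
# crop corner pixels (top view)
cv=lambda X,Y:np.array([235+(X+.5)/3.81-.5,160+(Y+.5)/3.81-.5])
obs=[((0,.104,.09),cv(78,298)),((0,-.104,.09),cv(343,287)),((.094,.102,.09),cv(65,187)),((.094,-.102,.09),cv(336,163))]
cs=lambda X,Y:np.array([220+(X+.5)/4.571-.5,160+(Y+.5)/4.569-.5])
# scene crop: corners top edge
obs2=[((0,.104,.09),cs(230,68)),((0,-.104,.09),cs(50,287)),((.168,.104,.09),cs(485,80)),((.168,-.104,.09),cs(315,312)),((.094,.102,.09),cs(362,70)),((.094,-.102,.09),cs(190,300))]
def res(p,full=False):
    H,R=axes(p); r=[]
    for P,o in obs: r+=list((proj('top',H+R@np.array(P))-o))
    for P,o in obs2: r+=list((proj('scene',H+R@np.array(P))-o))
    f=((F-H)@R)[:,2]-.004
    return np.r_[r,f/.004*np.sqrt(20/len(f))]
s=least_squares(res,[.522,-.02,-.05,.38],loss='soft_l1'); print(s.x,np.round(res(s.x)[:20],1))
np.save('bin.npy',s.x)
H,R=axes(s.x)
for b in ((258,186,281,198),(290,184,316,196),(260,213,318,227)):
    q=(plane(b)[2]-H)@R; print('h above floor',np.median(q[:,2])-.004, q[:,2].std(), q.mean(0))
E
```

```text
(260, 213, 318, 227) [ 0.29253862  0.02897659 -0.11452676] lean 0.285915745380092 yaw 0.09873013155368628 0.002178511354653132 802
(258, 186, 281, 198) [ 0.3018226   0.0387482  -0.07800632] lean 0.2953967826650188 yaw 0.12768229819568364 0.002120718377136074 272
(290, 184, 316, 196) [ 0.28551206  0.03974244 -0.07067596] lean 0.28065609154399324 yaw 0.13830836113848347 0.002073532201369937 312
[ 0.51482988 -0.02508502  0.1012169   0.29353347] [-0.7  1.   0.7 -2.   0.2 -1.2 -0.1 -0.9 -0.3 -1.4 -1.3 -1.2 -0.9 -0.9
 -0.7  0.6  0.4  0.3  0.1 -0.6]
h above floor 0.04113111189495866 0.0020358501320087968 [0.12873618 0.05037282 0.04501562]
h above floor 0.037349080307473706 0.0020003179574860897 [ 0.12560486 -0.04924682  0.04140371]
h above floor 0.0009707950382864833 0.0020888243654824507 [ 0.02860994 -0.00082432  0.0049194 ]
```

```bash
python3 -m crank '{"linear":[[1,0.967,-0.1],[1,0.967,-0.1],[1,0.967,-0.1],[1,0.967,-0.1],[1,0.967,-0.1],[1,0.967,-0.1],[1,0.967,-0.1],[1,0.967,-0.1],[1,0.967,-0.1],[1,0.967,-0.1]],"yaw":[-0.245,-0.245,-0.245,-0.245,-0.245,-0.245,-0.245,-0.245,-0.245,-0.245],"grip":[1,1,1,1,1,1,1,1,1,1]}'; python3 - <<'E'
from h import *
for n in("scene","top"):
    p,d=arm.camera(n); cv2.imwrite(f'pics/{n}1.png',p[:,:,::-1]); np.save(f'pics/{n}1.npy',d)
a=cv2.imread('pics/scene1.png')[180:330,80:260]; b=cv2.imread('pics/scene0.png')[180:330,80:260]
cv2.imwrite('pics/c3.png',cv2.resize(a,(720,600)))
# independent pot check: scene cloud, points high
W=cloud('scene',np.load('pics/scene0.npy'))[235:300,150:190].reshape(-1,3)
q=W[(W[:,2]>.105)&(W[:,2]<.13)]; print(len(q),cv2.minEnclosingCircle(q[:,:2].astype(np.float32)),q[:,:2].mean(0))
for nm,(u0,u1,v0,v1,h) in {'tum':(335,372,130,185,.12),'cup':(290,322,135,170,.06)}.items():
    w=cloud('scene',np.load('pics/scene0.npy'))[v0:v1,u0:u1].reshape(-1,3); q=w[(abs(w[:,2]-h)<.006)]; print(nm,len(q),cv2.minEnclosingCircle(q[:,:2].astype(np.float32)))
E
```

```text
time_s: 1.35
tcp_pos: [0.4317, -0.296, 0.2116]
ee_rot: [[0.995, 0.099, -0.0], [0.099, -0.995, -0.0], [-0.0, 0.0, -1.0]]
contact_force: [0.1, 0.2, 0.3]
finger_gap: 1.005
grasp_force: 0.0
387 ((0.44155314564704895, -0.2964492738246918), 0.02982204779982567) [ 0.445894  -0.2983462]
tum 101 ((0.6081656217575073, 0.31592658162117004), 0.030034707859158516)
cup 99 ((0.4553888440132141, 0.3016507029533386), 0.03422043099999428)
```

View pics/c3.png

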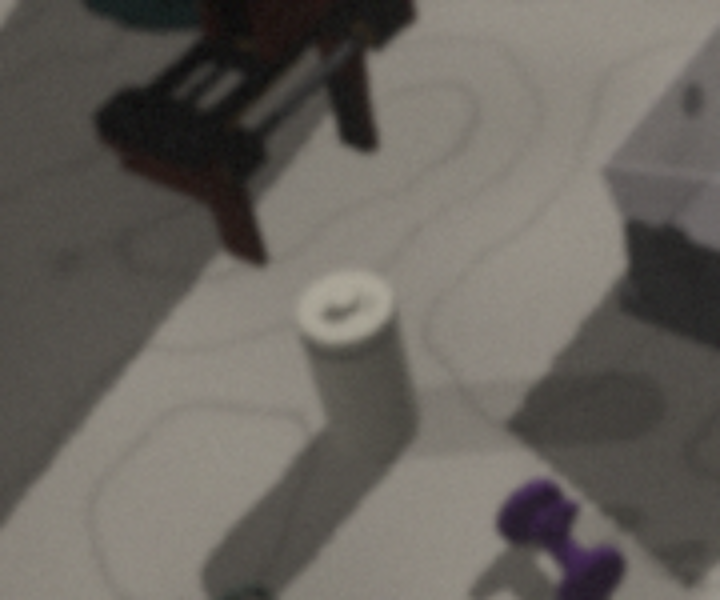

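The crop shows the open jaws high over the pot (crop 345,305), aligned with it. I descend and grip.

```bash
python3 -m crank '{"linear":[[0.03,0,0],[0.03,0,-0.2],[0.03,0,-0.385],[0.03,0,-0.385],[0.03,0,-0.385],[0.03,0,-0.385],[0.03,0,-0.385],[0.03,0,-0.385],[0.03,0,-0.385],[0.03,0,-0.385]],"yaw":[0,0,0,0,0,0,0,0,0,0],"grip":[1,1,1,1,0.4,0.4,0.4,0.4,0.4,0.4]}'; python3 -m crank '{"linear":[[0,0,0],[0,0,0.1],[0,0,0.1],[0,0,0.1]],"yaw":[0,0,0,0],"grip":[0.4,0.4,0.4,0.4]}'
```

```text
time_s: 2.7
tcp_pos: [0.4425, -0.2959, 0.0975]
ee_rot: [[0.995, 0.1, 0.002], [0.1, -0.995, -0.002], [0.002, 0.002, -1.0]]
contact_force: [-0.1, 0.0, 7.4]
finger_gap: 0.635
grasp_force: 30.0
time_s: 3.2
tcp_pos: [0.4412, -0.2947, 0.1256]
ee_rot: [[0.995, 0.1, -0.0], [0.1, -0.995, 0.0], [-0.0, -0.001, -1.0]]
contact_force: [-0.6, -0.6, -3.4]
finger_gap: 0.634
grasp_force: 30.0
```

```bash
python3 -m crank '{"linear":[[0,0,0.25],[0.05,0.05,0.45],[0.59,0.77,0.5],[0.59,0.77,0.5],[0.59,0.77,0.5],[0.59,0.77,0.5],[0.59,0.77,0.5],[0.59,0.77,0.5],[0.59,0.77,0.5],[0.59,0.77,0.5]],"yaw":[0,0,0,0,0,0,0,0,0,0],"grip":[0.4,0.4,0.4,0.4,0.4,0.4,0.4,0.4,0.4,0.4]}'; python3 - <<'E'
from h import *
for n in("scene","top"):
    p,d=arm.camera(n); cv2.imwrite(f'pics/{n}2.png',p[:,:,::-1]); np.save(f'pics/{n}2.npy',d)
a=cv2.imread('pics/scene2.png')[120:290,200:380]
cv2.imwrite('pics/c4.png',cv2.convertScaleAbs(cv2.resize(a,(635,600),interpolation=cv2.INTER_CUBIC),alpha=1.5))
print(arm.get_state()['contact_force'],arm.get_state()['tcp_pos'])
E
```

```text
time_s: 4.45
tcp_pos: [0.6175, -0.0654, 0.2756]
ee_rot: [[0.995, 0.098, -0.001], [0.098, -0.995, -0.0], [-0.001, -0.0, -1.0]]
contact_force: [0.2, -0.2, -2.2]
finger_gap: 0.633
grasp_force: 30.0
[-0.3979199   0.15682098 -1.68482398] [ 0.61788141 -0.06522176  0.2759969 ]
```

View pics/c4.png

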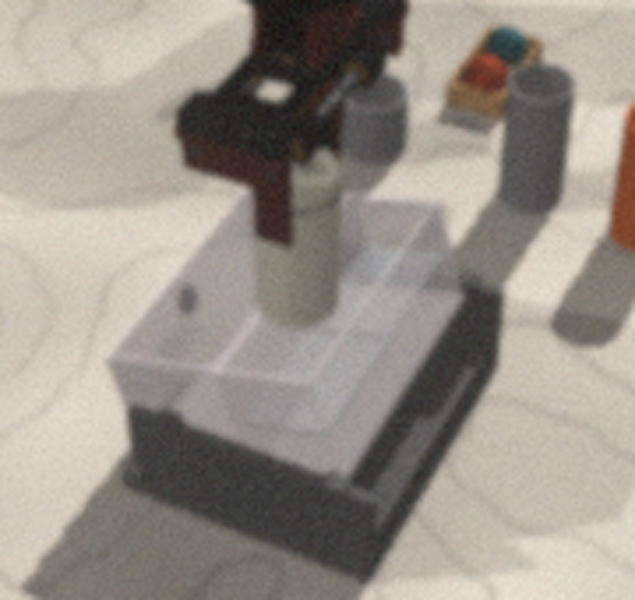

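The pot hovers over the right back half: its bottom is at crop (293,325), between the divider end (213,374) and the back right corner (315,385). A quick bias check of camera against arm follows.

```bash
python3 - <<'E'
from fit import *
p=np.load('bin.npy');H,R=axes(p)
c=lambda X,Y:np.array([200+(X+.5)/3.528-.5,120+(Y+.5)/3.529-.5])
t=np.linspace(0,6.28,60); C=np.array([.6179,-.0652,.276-.0975])
P=np.array([proj('scene',C+.028*np.array([np.cos(a),np.sin(a),0])) for a in t])
print('pot bottom pred max v',P[:,1].max(),P[P[:,1].argmax()],'u range',P[:,0].min(),P[:,0].max(),'obs',c(293,326),c(254,300),c(338,300))
for q,o in (((0,-.104,.09),c(109,362)),((.168,-.104,.09),c(316,385)),((.168,.104,.09),c(444,204)),((.094,-.102,.09),c(212,374))):
    print(proj('scene',H+R@np.array(q)).round(1),o.round(1))
print('1mm x,y px',proj('scene',H+[.001,0,.1])-proj('scene',H+[0,0,.1]),proj('scene',H+[0,.001,.1])-proj('scene',H+[0,0,.1]))
E
```

```text
pot bottom pred max v 213.0633970211134 [284.73313013 213.06339702] u range 272.3631743631001 296.2692359092304 obs [282.69160998 212.01912723] [271.63718821 204.65160102] [295.44671202 204.65160102]
[229.2 221.3] [230.5 222.2]
[287.8 228.5] [289.2 228.7]
[324.8 176.2] [325.5 177.4]
[261.3 224.6] [259.7 225.6]
1mm x,y px [0.32134705 0.14024462] [ 0.22580725 -0.2205075 ]
```

```bash
python3 -m crank '{"linear":[[0,0,-0.02],[0,0,-0.04],[0,0,-0.06],[0,0,-0.08],[0,0,-0.09],[0,0,-0.09]],"yaw":[0,0,0,0,0,0],"grip":[0.4,0.4,0.4,0.4,0.4,0.4]}';  python3 -m crank '{"linear":[[0,0,-0.01],[0,0,-0.02],[0,0,-0.03],[0,0,-0.03]],"yaw":[0,0,0,0],"grip":[0.4,0.4,0.4,0.4]}'; python3 -m crank '{"linear":[[0,0,-0.01],[0,0,-0.02],[0,0,-0.03],[0,0,-0.03]],"yaw":[0,0,0,0],"grip":[0.4,0.4,0.4,0.4]}'
```

```text
time_s: 5.3
tcp_pos: [0.6184, -0.0639, 0.2488]
ee_rot: [[0.995, 0.1, -0.001], [0.1, -0.995, 0.0], [-0.001, -0.0, -1.0]]
contact_force: [-0.8, 0.0, -1.6]
finger_gap: 0.634
grasp_force: 30.0
time_s: 5.8
tcp_pos: [0.6183, -0.064, 0.2397]
ee_rot: [[0.995, 0.1, -0.001], [0.1, -0.995, 0.0], [-0.001, -0.0, -1.0]]
contact_force: [0.9, -0.9, -2.8]
finger_gap: 0.634
grasp_force: 30.0
time_s: 6.3
tcp_pos: [0.6183, -0.064, 0.2307]
ee_rot: [[0.995, 0.1, -0.001], [0.1, -0.995, 0.0], [-0.001, -0.0, -1.0]]
contact_force: [0.0, -0.9, -1.4]
finger_gap: 0.636
grasp_force: 30.0
```

```bash
python3 -m crank '{"linear":[[0,0,-0.01],[0,0,-0.017],[0,0,-0.017]],"yaw":[0,0,0],"grip":[0.4,0.4,0.4]}';  python3 -m crank '{"linear":[[-0.007,0,0],[-0.013,-0.001,0],[-0.013,-0.001,0]],"yaw":[0,0,0],"grip":[0.4,0.4,0.4]}'; python3 -m crank '{"linear":[[-0.007,0,0],[-0.013,-0.001,0],[-0.013,-0.001,0]],"yaw":[0,0,0],"grip":[0.4,0.4,0.4]}'; python3 -m crank '{"linear":[[-0.007,0,0],[-0.013,-0.001,0],[-0.013,-0.001,0]],"yaw":[0,0,0],"grip":[0.4,0.4,0.4]}'
```

```text
time_s: 6.68
tcp_pos: [0.6184, -0.064, 0.2258]
ee_rot: [[0.995, 0.1, -0.0], [0.1, -0.995, 0.0], [-0.0, -0.0, -1.0]]
contact_force: [-0.2, 0.0, -2.0]
finger_gap: 0.632
grasp_force: 30.0
time_s: 7.05
tcp_pos: [0.615, -0.0643, 0.2263]
ee_rot: [[0.995, 0.1, 0.001], [0.1, -0.995, 0.0], [0.001, -0.0, -1.0]]
contact_force: [1.4, 1.0, -2.3]
finger_gap: 0.636
grasp_force: 30.0
time_s: 7.42
tcp_pos: [0.6117, -0.0648, 0.2269]
ee_rot: [[0.995, 0.1, 0.003], [0.1, -0.995, -0.0], [0.002, 0.001, -1.0]]
contact_force: [3.0, -0.2, 1.4]
finger_gap: 0.634
grasp_force: 30.0
time_s: 7.8
tcp_pos: [0.6068, -0.0651, 0.2262]
ee_rot: [[0.995, 0.1, 0.0], [0.1, -0.995, -0.0], [0.0, 0.0, -1.0]]
contact_force: [4.0, -0.2, 0.9]
finger_gap: 0.629
grasp_force: 30.0
```

```bash
python3 -m crank '{"linear":[[-0.007,0,0],[-0.013,-0.001,0.002],[-0.02,-0.002,0.003],[-0.026,-0.003,0.004],[-0.026,-0.003,0.004]],"yaw":[0,0,0,0,0],"grip":[0.4,0.4,0.4,0.4,0.4]}'; python3 -m crank '{"linear":[[-0.007,0,0],[-0.013,-0.001,0.002],[-0.02,-0.002,0.003],[-0.026,-0.003,0.004],[-0.026,-0.003,0.004]],"yaw":[0,0,0,0,0],"grip":[0.4,0.4,0.4,0.4,0.4]}'; python3 - <<'E'
from h import *
for n in("scene","top"):
    p,d=arm.camera(n); cv2.imwrite(f'pics/{n}3.png',p[:,:,::-1]); np.save(f'pics/{n}3.npy',d)
a=cv2.imread('pics/scene3.png')[120:290,200:380]
cv2.imwrite('pics/c5.png',cv2.convertScaleAbs(cv2.resize(a,(635,600),interpolation=cv2.INTER_CUBIC),alpha=1.5))
E
```

```text
time_s: 8.43
tcp_pos: [0.5984, -0.0658, 0.2269]
ee_rot: [[0.995, 0.1, -0.001], [0.1, -0.995, 0.0], [-0.001, -0.0, -1.0]]
contact_force: [2.3, -0.4, -1.1]
finger_gap: 0.636
grasp_force: 30.0
time_s: 9.05
tcp_pos: [0.5908, -0.0665, 0.2283]
ee_rot: [[0.995, 0.1, -0.001], [0.1, -0.995, 0.001], [-0.001, -0.001, -1.0]]
contact_force: [2.8, 0.4, -3.0]
finger_gap: 0.637
grasp_force: 30.0
```

View pics/c5.png

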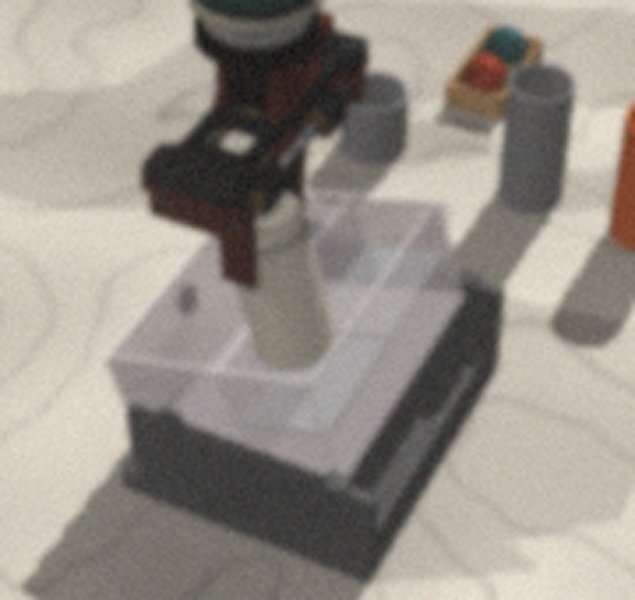

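The pot has pivoted in the grip to about the bin's lean (axis from crop (275,215) to (295,345)), the bin has not moved. I lower it along the bin's walls.

```bash
python3 -m crank '{"linear":[[0.009,0.001,-0.015],[0.018,0.002,-0.03],[0.027,0.003,-0.045],[0.036,0.004,-0.06],[0.036,0.004,-0.06]],"yaw":[0,0,0,0,0],"grip":[0.4,0.4,0.4,0.4,0.4]}'; python3 -m crank '{"linear":[[0.004,0,-0.007],[0.007,0.001,-0.013],[0.007,0.001,-0.013]],"yaw":[0,0,0],"grip":[0.4,0.4,0.4]}'
```

```text
time_s: 9.78
tcp_pos: [0.6019, -0.0654, 0.2098]
ee_rot: [[0.995, 0.1, -0.001], [0.1, -0.995, 0.0], [-0.001, -0.0, -1.0]]
contact_force: [-0.6, 0.2, -1.7]
finger_gap: 0.629
grasp_force: 30.0
time_s: 10.15
tcp_pos: [0.6041, -0.0653, 0.2064]
ee_rot: [[0.995, 0.1, -0.0], [0.1, -0.995, 0.0], [-0.0, -0.0, -1.0]]
contact_force: [-0.8, -0.1, -2.8]
finger_gap: 0.633
grasp_force: 30.0
```

Free. I continue down in 2 mm steps.

```bash
python3 -m crank '{"linear":[[0.002,0,-0.007],[0.002,0,-0.007]],"yaw":[0,0],"grip":[0.4,0.4]}'; python3 -m crank '{"linear":[[0.002,0,-0.007],[0.002,0,-0.007]],"yaw":[0,0],"grip":[0.4,0.4]}';python3 -m crank '{"linear":[[0.001,0,-0.004],[0.001,0,-0.004]],"yaw":[0,0],"grip":[0.4,0.4]}'
```

```text
time_s: 10.4
tcp_pos: [0.6047, -0.0652, 0.2043]
ee_rot: [[0.995, 0.1, -0.0], [0.1, -0.995, 0.0], [-0.0, -0.0, -1.0]]
contact_force: [-0.1, -0.2, -2.6]
finger_gap: 0.633
grasp_force: 30.0
time_s: 10.65
tcp_pos: [0.6055, -0.0653, 0.2024]
ee_rot: [[0.995, 0.1, 0.0], [0.1, -0.995, 0.0], [0.0, -0.0, -1.0]]
contact_force: [-0.0, -0.3, -2.5]
finger_gap: 0.634
grasp_force: 30.0
time_s: 10.9
tcp_pos: [0.6057, -0.0652, 0.2017]
ee_rot: [[0.995, 0.1, 0.0], [0.1, -0.995, -0.0], [0.0, 0.0, -1.0]]
contact_force: [-2.5, 0.2, 5.3]
finger_gap: 0.633
grasp_force: 30.0
```

```bash
python3 -m crank '{"linear":[[0.001,0,-0.004],[0.001,0,-0.004]],"yaw":[0,0],"grip":[0.4,0.4]}'; python3 - <<'E'
from h import *
print([arm.camera('top') and arm.get_state()['contact_force'].round(1) for _ in range(3)])
E
```

```text
time_s: 11.15
tcp_pos: [0.6062, -0.0652, 0.2005]
ee_rot: [[0.995, 0.1, 0.001], [0.1, -0.995, 0.0], [0.001, 0.0, -1.0]]
contact_force: [-1.6, 0.7, 4.4]
finger_gap: 0.634
grasp_force: 30.0
[array([-3.3,  0.8,  4.8]), array([-3. ,  0.5,  5.6]), array([-3. , -0.3,  5.8])]
```

Rests on the false floor exactly where expected (~8 N). I ease up slightly, then release.

```bash
python3 -m crank '{"linear":[[0,0,0.002],[0,0,0.002]],"yaw":[0,0],"grip":[0.4,0.4]}'; python3 -m crank '{"linear":[[0,0,0],[0,0,0],[0,0,0],[0,0,0]],"yaw":[0,0,0,0],"grip":[0.68,0.72,0.75,0.75]}';  python3 - <<'E'
from h import *
for n in("scene","top"):
    p,d=arm.camera(n); cv2.imwrite(f'pics/{n}4.png',p[:,:,::-1]); np.save(f'pics/{n}4.npy',d)
E
```

```text
time_s: 11.55
tcp_pos: [0.6062, -0.0652, 0.2006]
ee_rot: [[0.995, 0.1, 0.0], [0.1, -0.995, 0.0], [0.0, -0.0, -1.0]]
contact_force: [-1.1, 0.2, 2.4]
finger_gap: 0.629
grasp_force: 30.0
time_s: 12.05
tcp_pos: [0.606, -0.0652, 0.2004]
ee_rot: [[0.995, 0.1, -0.0], [0.1, -0.995, 0.0], [-0.0, -0.0, -1.0]]
contact_force: [-1.0, 0.2, 0.2]
finger_gap: 0.747
grasp_force: 0.0
```

```bash
python3 -m crank '{"linear":[[0,0,0.05],[0,0,0.2],[0,0,0.37],[0,0.3,0.3],[0,0.9,0.2],[0,0.9,0.2],[0,0.9,0.2],[0,0.9,0.2],[0,0.9,0.2],[0,0.9,0.2]],"yaw":[0,0,0,0,0,0,0,0,0,0],"grip":[0.75,0.75,0.75,1,1,1,1,1,1,1]}'; python3 - <<'E'
from h import *
p,d=arm.camera('scene'); cv2.imwrite('pics/scene5.png',p[:,:,::-1])
a=cv2.imread('pics/scene5.png')[100:290,200:400]
cv2.imwrite('pics/c6.png',cv2.convertScaleAbs(cv2.resize(a,(632,600),interpolation=cv2.INTER_CUBIC),alpha=1.5))
E
```

```text
time_s: 13.4
tcp_pos: [0.6063, 0.2041, 0.2613]
ee_rot: [[0.995, 0.1, 0.001], [0.1, -0.995, -0.0], [0.001, 0.0, -1.0]]
contact_force: [0.0, -0.3, -0.4]
finger_gap: 1.001
grasp_force: 0.0
```

View pics/c6.png

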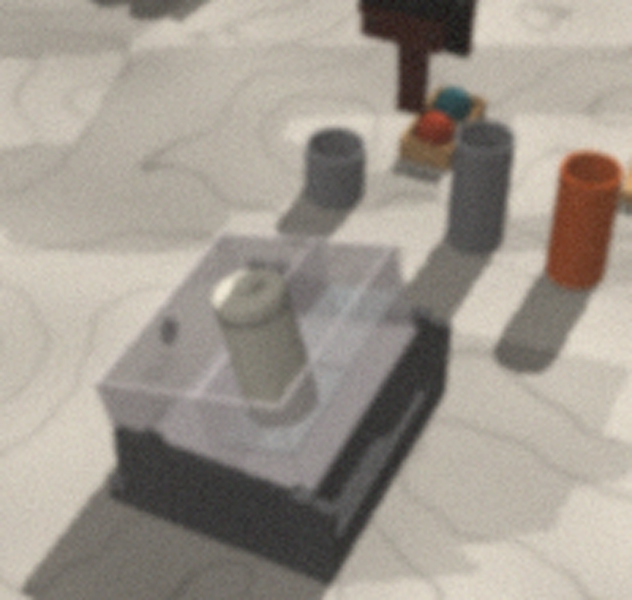

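The pot stands on the right false floor, lid at crop (255,290), bin still at its lean. Now the tumbler.

```bash
python3 -m crank '{"linear":[[0.003,0.37,0],[0.003,0.37,0],[0.003,0.37,-0.2],[0.003,0.37,-0.4],[0.003,0.37,-0.52],[0.003,0.37,-0.52],[0.003,0.37,-0.52]],"yaw":[0,0,0,0,0,0,0],"grip":[1,1,1,1,1,1,1]}'; python3 -m crank '{"linear":[[0,0,0],[0,0,0],[0,0,0],[0,0,0],[0,0,0],[0,0,0]],"yaw":[0,0,0,0,0,0],"grip":[0.4,0.4,0.4,0.4,0.4,0.4]}'; python3 -m crank '{"linear":[[0,0,0.1],[0,0,0.25],[0,0,0.5],[0,0,0.57],[0,0,0.57],[0,0,0.57]],"yaw":[0,0,0,0,0,0],"grip":[0.4,0.4,0.4,0.4,0.4,0.4]}'
```

```text
time_s: 14.32
tcp_pos: [0.6086, 0.3153, 0.1065]
ee_rot: [[0.995, 0.099, 0.003], [0.099, -0.995, 0.001], [0.003, -0.001, -1.0]]
contact_force: [-0.4, -0.2, -0.8]
finger_gap: 0.998
grasp_force: 0.0
time_s: 15.08
tcp_pos: [0.6072, 0.3161, 0.1051]
ee_rot: [[0.995, 0.1, 0.001], [0.1, -0.995, 0.001], [0.001, -0.0, -1.0]]
contact_force: [-0.7, 0.9, 5.9]
finger_gap: 0.634
grasp_force: 30.0
time_s: 15.82
tcp_pos: [0.6056, 0.3152, 0.2729]
ee_rot: [[0.995, 0.1, -0.004], [0.1, -0.995, -0.001], [-0.004, 0.001, -1.0]]
contact_force: [0.6, 1.0, -3.3]
finger_gap: 0.641
grasp_force: 30.0
```

```bash
python3 -m crank '{"linear":[[0.007,-0.15,0.1],[0.007,-0.937,0.1],[0.007,-0.937,0.1],[0.007,-0.937,0.1],[0.007,-0.937,0.1],[0.007,-0.937,0.1],[0.007,-0.937,0.1],[0.007,-0.937,0.05],[0.007,-0.937,0],[0.007,-0.937,0]],"yaw":[0,0,0,0,0,0,0,0,0,0],"grip":[0.4,0.4,0.4,0.4,0.4,0.4,0.4,0.4,0.4,0.4]}'; python3 -m crank '{"linear":[[0,0,-0.02],[0,0,-0.04],[0,0,-0.06],[0,0,-0.06]],"yaw":[0,0,0,0],"grip":[0.4,0.4,0.4,0.4]}';  python3 -m crank '{"linear":[[0,0,-0.01],[0,0,-0.02],[0,0,-0.03],[0,0,-0.03]],"yaw":[0,0,0,0],"grip":[0.4,0.4,0.4,0.4]}'
```

```text
time_s: 17.08
tcp_pos: [0.6074, 0.0355, 0.273]
ee_rot: [[0.995, 0.101, -0.005], [0.101, -0.995, 0.0], [-0.004, -0.001, -1.0]]
contact_force: [0.7, -0.5, -2.0]
finger_gap: 0.64
grasp_force: 30.0
time_s: 17.58
tcp_pos: [0.6086, 0.0346, 0.2569]
ee_rot: [[0.995, 0.1, -0.001], [0.1, -0.995, 0.0], [-0.001, -0.0, -1.0]]
contact_force: [0.4, 0.3, -2.3]
finger_gap: 0.635
grasp_force: 30.0
time_s: 18.08
tcp_pos: [0.6088, 0.0346, 0.2482]
ee_rot: [[0.995, 0.1, -0.001], [0.1, -0.995, 0.0], [-0.001, -0.0, -1.0]]
contact_force: [-0.4, -0.7, -2.4]
finger_gap: 0.639
grasp_force: 30.0
```

```bash
python3 -m crank '{"linear":[[0,0,-0.01],[0,0,-0.02],[0,0,-0.03],[0,0,-0.03]],"yaw":[0,0,0,0],"grip":[0.4,0.4,0.4,0.4]}';  python3 -m crank '{"linear":[[0,0,-0.01],[0,0,-0.017],[0,0,-0.017]],"yaw":[0,0,0],"grip":[0.4,0.4,0.4]}'; python3 -m crank '{"linear":[[-0.007,0,0],[-0.013,-0.001,0],[-0.02,-0.002,0],[-0.027,-0.003,0],[-0.027,-0.003,0]],"yaw":[0,0,0,0,0],"grip":[0.4,0.4,0.4,0.4,0.4]}'
```

```text
time_s: 18.58
tcp_pos: [0.6087, 0.0347, 0.2391]
ee_rot: [[0.995, 0.1, -0.001], [0.1, -0.995, 0.0], [-0.001, -0.0, -1.0]]
contact_force: [0.9, 0.1, -2.3]
finger_gap: 0.639
grasp_force: 30.0
time_s: 18.95
tcp_pos: [0.6088, 0.0346, 0.2342]
ee_rot: [[0.995, 0.1, -0.0], [0.1, -0.995, 0.0], [-0.0, -0.0, -1.0]]
contact_force: [-0.1, -1.0, -2.7]
finger_gap: 0.639
grasp_force: 30.0
time_s: 19.58
tcp_pos: [0.6019, 0.0341, 0.2351]
ee_rot: [[0.995, 0.1, 0.003], [0.1, -0.995, 0.001], [0.003, -0.0, -1.0]]
contact_force: [3.5, 1.8, -2.0]
finger_gap: 0.634
grasp_force: 30.0
```

```bash
python3 -m crank '{"linear":[[-0.007,0,0],[-0.013,-0.001,0.001],[-0.02,-0.002,0.002],[-0.027,-0.003,0.003],[-0.035,-0.004,0.004],[-0.035,-0.004,0.004]],"yaw":[0,0,0,0,0,0],"grip":[0.4,0.4,0.4,0.4,0.4,0.4]}'; python3 -m crank '{"linear":[[-0.007,0,0],[-0.014,-0.001,0.002],[-0.021,-0.002,0.003],[-0.028,-0.003,0.004],[-0.035,-0.004,0.005],[-0.035,-0.004,0.005]],"yaw":[0,0,0,0,0,0],"grip":[0.4,0.4,0.4,0.4,0.4,0.4]}'; python3 - <<'E'
from h import *
p,d=arm.camera('scene'); cv2.imwrite('pics/scene6.png',p[:,:,::-1])
a=cv2.imread('pics/scene6.png')[100:290,200:400]
cv2.imwrite('pics/c7.png',cv2.convertScaleAbs(cv2.resize(a,(632,600),interpolation=cv2.INTER_CUBIC),alpha=1.5))
E
```

```text
time_s: 20.32
tcp_pos: [0.5911, 0.0324, 0.2364]
ee_rot: [[0.995, 0.1, 0.002], [0.1, -0.995, -0.0], [0.002, 0.0, -1.0]]
contact_force: [5.1, 2.6, 2.9]
finger_gap: 0.633
grasp_force: 30.0
time_s: 21.08
tcp_pos: [0.579, 0.0314, 0.2366]
ee_rot: [[0.995, 0.1, -0.002], [0.1, -0.995, 0.0], [-0.002, -0.0, -1.0]]
contact_force: [2.1, -1.2, -3.3]
finger_gap: 0.623
grasp_force: 30.0
```

View pics/c7.png

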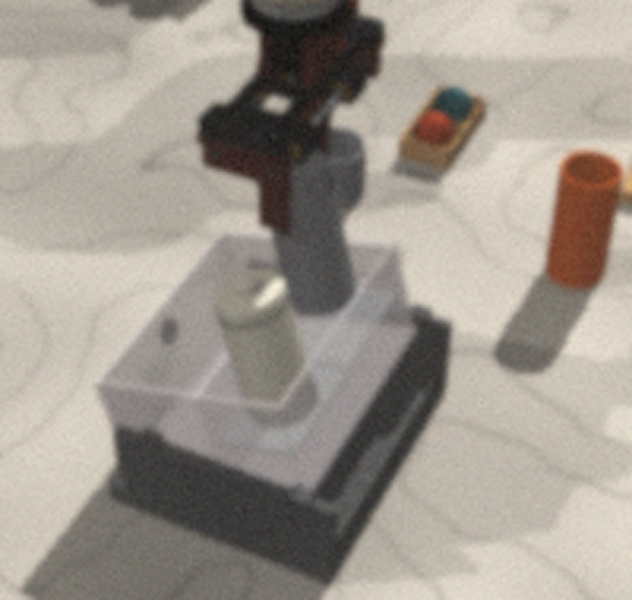

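The tumbler has tilted to match (axis crop (310,170)–(320,300)), the bin and pot have not moved. Lowering.

```bash
python3 -m crank '{"linear":[[0.008,0.001,-0.014],[0.016,0.002,-0.028],[0.024,0.003,-0.042],[0.032,0.003,-0.057],[0.032,0.003,-0.057]],"yaw":[0,0,0,0,0],"grip":[0.4,0.4,0.4,0.4,0.4]}'; python3 -m crank '{"linear":[[0.004,0,-0.007],[0.004,0,-0.007]],"yaw":[0,0],"grip":[0.4,0.4]}'
```

```text
time_s: 21.75
tcp_pos: [0.5892, 0.0323, 0.2194]
ee_rot: [[0.995, 0.1, -0.001], [0.1, -0.995, 0.0], [-0.001, -0.0, -1.0]]
contact_force: [0.6, 0.1, -1.6]
finger_gap: 0.623
grasp_force: 30.0
time_s: 22.0
tcp_pos: [0.5907, 0.0323, 0.2179]
ee_rot: [[0.995, 0.1, -0.0], [0.1, -0.995, 0.0], [-0.0, -0.0, -1.0]]
contact_force: [0.6, 0.8, -2.4]
finger_gap: 0.624
grasp_force: 30.0
```

```bash
python3 -m crank '{"linear":[[0.003,0,-0.007],[0.003,0,-0.007]],"yaw":[0,0],"grip":[0.4,0.4]}'; python3 -m crank '{"linear":[[0.002,0,-0.005],[0.002,0,-0.005]],"yaw":[0,0],"grip":[0.4,0.4]}'
```

```text
time_s: 22.25
tcp_pos: [0.5915, 0.0323, 0.2157]
ee_rot: [[0.995, 0.1, -0.0], [0.1, -0.995, 0.0], [-0.0, -0.0, -1.0]]
contact_force: [1.0, -0.5, -1.5]
finger_gap: 0.622
grasp_force: 30.0
time_s: 22.5
tcp_pos: [0.5921, 0.0323, 0.2142]
ee_rot: [[0.995, 0.1, -0.0], [0.1, -0.995, 0.0], [-0.0, -0.0, -1.0]]
contact_force: [0.8, 0.7, -2.7]
finger_gap: 0.624
grasp_force: 30.0
```

```bash
python3 -m crank '{"linear":[[0.001,0,-0.004],[0.001,0,-0.004]],"yaw":[0,0],"grip":[0.4,0.4]}'
```

```text
time_s: 22.75
tcp_pos: [0.5924, 0.0323, 0.213]
ee_rot: [[0.995, 0.1, -0.0], [0.1, -0.995, 0.0], [-0.0, -0.0, -1.0]]
contact_force: [0.5, -0.5, -1.6]
finger_gap: 0.621
grasp_force: 30.0
```

```bash
python3 -m crank '{"linear":[[0.001,0,-0.003],[0.001,0,-0.003]],"yaw":[0,0],"grip":[0.4,0.4]}'; python3 -m crank '{"linear":[[0,0,-0.003],[0,0,-0.003]],"yaw":[0,0],"grip":[0.4,0.4]}'
```

```text
time_s: 23.0
tcp_pos: [0.5927, 0.0322, 0.2121]
ee_rot: [[0.995, 0.1, -0.0], [0.1, -0.995, 0.0], [-0.0, -0.0, -1.0]]
contact_force: [0.6, 0.4, -2.7]
finger_gap: 0.624
grasp_force: 30.0
time_s: 23.25
tcp_pos: [0.5928, 0.0323, 0.2116]
ee_rot: [[0.995, 0.1, 0.0], [0.1, -0.995, 0.0], [0.0, -0.0, -1.0]]
contact_force: [-0.8, 0.3, 1.1]
finger_gap: 0.625
grasp_force: 30.0
```

```bash
python3 -m crank '{"linear":[[0,0,-0.001],[0,0,-0.001]],"yaw":[0,0],"grip":[0.4,0.4]}'; python3 -m crank '{"linear":[[0,0,0],[0,0,0],[0,0,0],[0,0,0]],"yaw":[0,0,0,0],"grip":[0.68,0.72,0.75,0.75]}';  python3 -m crank '{"linear":[[0,0,0.05],[0,0,0.2],[0,0,0.37],[0,0.1,0.37],[0,0.2,0.37]],"yaw":[0,0,0,0,0],"grip":[0.75,0.75,0.75,1,1]}'
```

```text
time_s: 23.5
tcp_pos: [0.5927, 0.0323, 0.2114]
ee_rot: [[0.995, 0.1, 0.0], [0.1, -0.995, 0.0], [0.0, -0.0, -1.0]]
contact_force: [-2.6, 0.4, 4.3]
finger_gap: 0.625
grasp_force: 30.0
time_s: 24.0
tcp_pos: [0.5928, 0.0323, 0.2109]
ee_rot: [[0.995, 0.1, -0.0], [0.1, -0.995, 0.0], [-0.0, -0.0, -1.0]]
contact_force: [-0.7, 0.6, 0.1]
finger_gap: 0.747
grasp_force: 0.0
time_s: 24.62
tcp_pos: [0.5935, 0.0927, 0.3244]
ee_rot: [[0.995, 0.099, 0.004], [0.099, -0.995, 0.0], [0.004, 0.0, -1.0]]
contact_force: [0.3, -0.1, -0.2]
finger_gap: 0.935
grasp_force: 0.0
```

```bash
python3 -m crank '{"linear":[[-0.1,0.25,0],[-0.2,0.45,0],[-0.485,0.7,-0.1],[-0.485,0.7,-0.3],[-0.485,0.7,-0.5],[-0.485,0.7,-0.63],[-0.485,0.7,-0.63],[-0.485,0.7,-0.63],[-0.485,0.7,-0.63]],"yaw":[0,0,0,0,0,0,0,0,0],"grip":[1,1,1,1,1,1,1,1,1]}'; python3 - <<'E'
from fit import *
D=[]
for n in("scene","top"):
    p,d=arm.camera(n); cv2.imwrite(f'pics/{n}7.png',p[:,:,::-1]); np.save(f'pics/{n}7.npy',d)
    W=cloud(n,d).reshape(-1,3); pp=np.load('bin.npy');H,R=axes(pp)
    q=(W-H)@R; m=(d.ravel()>.1)&(abs(q[:,1])<.1)&(q[:,2]>.1)&(q[:,0]>.06)&(q[:,0]<.2)
    for s in(1,-1):
        k=q[m&(q[:,1]*s>0)]
        t=k[k[:,2]>k[:,2].max()-.02]
        print(n,s,len(k),'top zb',np.percentile(k[:,2],98).round(4),'xb 2-98%',np.percentile(k[:,0],[2,98]).round(4),'y',np.percentile(k[:,1],[2,98]).round(4),'top mean',t.mean(0).round(4))
W=cloud('top',np.load('pics/top0.npy'))[215:245,115:162].reshape(-1,3); k=W[W[:,2]>.012]; print('tray',k.min(0),k.max(0))
E
```

```text
time_s: 25.75
tcp_pos: [0.4497, 0.3029, 0.1356]
ee_rot: [[0.995, 0.099, 0.004], [0.099, -0.995, 0.002], [0.005, -0.002, -1.0]]
contact_force: [-0.2, -0.1, 0.1]
finger_gap: 0.999
grasp_force: 0.0
scene 1 708 top zb 0.1647 xb 2-98% [0.1056 0.1581] y [0.0203 0.0753] top mean [0.1313 0.0475 0.1567]
scene -1 669 top zb 0.1599 xb 2-98% [0.1105 0.1592] y [-0.0771 -0.0282] top mean [ 0.1362 -0.0543  0.1519]
top 1 200 top zb 0.1662 xb 2-98% [0.1033 0.1563] y [0.0236 0.0747] top mean [0.1298 0.0494 0.1601]
top -1 375 top zb 0.1612 xb 2-98% [0.1061 0.1567] y [-0.072  -0.0219] top mean [ 0.1307 -0.0477  0.1526]
tray [ 0.47037641 -0.01766191  0.01213652] [0.5328708  0.50161541 1.23119503]
```

Both tall things stand along the bin's walls, centres at xb≈0.131 and y≈±0.05. Now the cup: grip it by its upper part, slightly towards the robot to keep the palm clear of the tall things.

```bash
python3 -m crank '{"linear":[[0,0,-0.05],[0,0,-0.15],[0,0,-0.23],[0,0,-0.23],[0,0,-0.23],[0,0,-0.23],[0,0,-0.23],[0,0,-0.23],[0,0,-0.23]],"yaw":[0,0,0,0,0,0,0,0,0],"grip":[1,1,1,1,0.4,0.4,0.4,0.4,0.4]}'; python3 -m crank '{"linear":[[0,0,0.1],[0,0,0.3],[0,0,0.5],[0,0,0.5],[0,0,0.5]],"yaw":[0,0,0,0,0],"grip":[0.4,0.4,0.4,0.4,0.4]}'; python3 - <<'E'
from fit import *
p,d=arm.camera('scene'); cv2.imwrite('pics/scene8.png',p[:,:,::-1]); W=cloud('scene',d).reshape(-1,3)
s=arm.get_state(); t=s['tcp_pos']; print(t,s['contact_force'])
k=W[(abs(W[:,0]-t[0]-.008)<.045)&(abs(W[:,1]-t[1])<.025)&(W[:,2]>.12)&(W[:,2]<t[2]-.02)]
print(len(k),np.percentile(k,[1,99],axis=0).round(3))
E
```

```text
time_s: 26.98
tcp_pos: [0.4478, 0.3026, 0.0648]
ee_rot: [[0.995, 0.1, 0.001], [0.1, -0.995, 0.001], [0.001, -0.001, -1.0]]
contact_force: [-1.4, -0.4, 6.4]
finger_gap: 0.67
grasp_force: 29.8
time_s: 27.6
tcp_pos: [0.4465, 0.3019, 0.2133]
ee_rot: [[0.995, 0.1, -0.001], [0.1, -0.995, -0.0], [-0.001, 0.0, -1.0]]
contact_force: [-0.6, -0.6, -2.1]
finger_gap: 0.669
grasp_force: 29.8
[0.44594193 0.30158982 0.21245891] [-0.40044559 -0.44935519 -2.30258176]
196 [[0.429 0.277 0.15 ]
 [0.486 0.326 0.191]]
```

```bash
python3 -m crank '{"linear":[[0,-0.1,0.04],[0.15,-0.9,0.04],[0.15,-0.9,0.04],[0.15,-0.9,0.04],[0.15,-0.9,0.04],[0.24,-0.99,0.04],[0.24,-0.99,0.04],[0.24,-0.99,0.04],[0.24,-0.99,0.04]],"yaw":[0,0,0,0,0,0,0,0,0],"grip":[0.4,0.4,0.4,0.4,0.4,0.4,0.4,0.4,0.4]}'; python3 -m crank '{"linear":[[0,-0.1,0],[0,-0.1,-0.07],[0,-0.1,-0.12],[0,-0.1,-0.12]],"yaw":[0,0,0,0],"grip":[0.4,0.4,0.4,0.4]}'; python3 - <<'E'
from fit import *
p,d=arm.camera('scene'); cv2.imwrite('pics/scene9.png',p[:,:,::-1]); W=cloud('scene',d).reshape(-1,3)
H,R=axes(np.load('bin.npy')); u=np.array([np.cos(.1012),np.sin(.1012),0]);v=np.array([-u[1],u[0],0])
s=arm.get_state(); t=s['tcp_pos']-H; print('tcp a,b',t@u,t@v)
q=W-H; k=np.c_[q@u,q@v,q[:,2]+.03]; k=k[(k[:,2]>.125)&(k[:,2]<.16)&(k[:,0]<.06)&(k[:,0]>-.05)&(abs(k[:,1])<.06)]
print(len(k),np.percentile(k,[1,50,99],axis=0).round(4))
E
```

```text
time_s: 28.78
tcp_pos: [0.5179, 0.0063, 0.2251]
ee_rot: [[0.995, 0.101, -0.002], [0.101, -0.995, 0.001], [-0.002, -0.001, -1.0]]
contact_force: [-0.5, 0.9, -2.6]
finger_gap: 0.669
grasp_force: 29.8
time_s: 29.28
tcp_pos: [0.5178, -0.0238, 0.1887]
ee_rot: [[0.995, 0.101, -0.003], [0.101, -0.995, 0.001], [-0.003, -0.001, -1.0]]
contact_force: [-0.3, 1.2, -0.8]
finger_gap: 0.67
grasp_force: 29.8
tcp a,b 0.0038441168965502913 0.0007177966036254131
232 [[-0.0118 -0.0297  0.1266]
 [ 0.0108 -0.0216  0.146 ]
 [ 0.0351  0.031   0.1598]]
```

```bash
python3 -m crank '{"linear":[[0,0,-0.01],[0,0,-0.02],[0,0,-0.03],[0,0,-0.03]],"yaw":[0,0,0,0],"grip":[0.4,0.4,0.4,0.4]}'; python3 -m crank '{"linear":[[0,0,-0.01],[0,0,-0.02],[0,0,-0.03],[0,0,-0.037],[0,0,-0.037]],"yaw":[0,0,0,0,0],"grip":[0.4,0.4,0.4,0.4,0.4]}';  python3 -m crank '{"linear":[[-0.007,-0.001,0],[-0.013,-0.001,0],[-0.02,-0.002,0],[-0.02,-0.002,0]],"yaw":[0,0,0,0],"grip":[0.4,0.4,0.4,0.4]}'
```

```text
time_s: 29.82
tcp_pos: [0.5191, -0.0247, 0.1808]
ee_rot: [[0.995, 0.1, -0.0], [0.1, -0.995, 0.0], [-0.0, -0.0, -1.0]]
contact_force: [-0.0, -0.2, -0.8]
finger_gap: 0.673
grasp_force: 29.8
time_s: 30.45
tcp_pos: [0.5191, -0.0247, 0.1697]
ee_rot: [[0.995, 0.1, -0.0], [0.1, -0.995, 0.0], [-0.0, -0.0, -1.0]]
contact_force: [-0.3, -0.8, -2.2]
finger_gap: 0.668
grasp_force: 29.8
time_s: 30.95
tcp_pos: [0.5145, -0.0253, 0.1706]
ee_rot: [[0.995, 0.1, 0.003], [0.1, -0.995, 0.0], [0.003, 0.0, -1.0]]
contact_force: [3.5, 0.7, 1.4]
finger_gap: 0.666
grasp_force: 29.6
```

```bash
python3 -m crank '{"linear":[[-0.007,0,0],[-0.014,-0.001,0.001],[-0.021,-0.002,0.002],[-0.028,-0.003,0.003],[-0.035,-0.004,0.005],[-0.042,-0.004,0.006],[-0.047,-0.005,0.007],[-0.047,-0.005,0.007]],"yaw":[0,0,0,0,0,0,0,0],"grip":[0.4,0.4,0.4,0.4,0.4,0.4,0.4,0.4]}'; python3 - <<'E'
from fit import *
p,d=arm.camera('scene'); cv2.imwrite('pics/scene10.png',p[:,:,::-1]); W=cloud('scene',d).reshape(-1,3)
H,R=axes(np.load('bin.npy'))
# cup side tilt: fit direction through its near (right, -y) silhouette: points per height band
u=np.array([np.cos(.1012),np.sin(.1012),0]);v=np.array([-u[1],u[0],0]);q=W-H;k=np.c_[q@u,q@v,q[:,2]+.03]
k=k[(k[:,0]<.05)&(k[:,0]>-.06)&(abs(k[:,1])<.035)&(k[:,2]>.125)]
for z in np.arange(.125,.17,.008):
    m=k[abs(k[:,2]-z)<.004]; print(round(z,3),len(m),np.percentile(m,[2,50,98],axis=0).round(3).tolist() if len(m) else '')
a=cv2.imread('pics/scene10.png')[130:260,200:340]
cv2.imwrite('pics/c8.png',cv2.convertScaleAbs(cv2.resize(a,(640,594),interpolation=cv2.INTER_CUBIC),alpha=1.5))
print(arm.get_state()['tcp_pos'],arm.get_state()['contact_force'])
E
```

```text
time_s: 31.95
tcp_pos: [0.5017, -0.0279, 0.1732]
ee_rot: [[0.995, 0.1, 0.005], [0.1, -0.995, -0.002], [0.005, 0.002, -1.0]]
contact_force: [5.6, -1.5, 2.8]
finger_gap: 0.659
grasp_force: 29.9
0.125 23 [[-0.01, -0.032, 0.126], [0.014, -0.027, 0.127], [0.034, -0.01, 0.129]]
0.133 55 [[-0.021, -0.032, 0.129], [0.012, -0.024, 0.133], [0.034, 0.025, 0.137]]
0.141 78 [[-0.024, -0.03, 0.137], [0.002, -0.017, 0.141], [0.031, 0.026, 0.145]]
0.149 89 [[-0.024, -0.031, 0.145], [0.0, -0.014, 0.149], [0.029, 0.028, 0.153]]
0.157 84 [[-0.025, -0.032, 0.153], [0.003, -0.003, 0.158], [0.028, 0.028, 0.161]]
0.165 102 [[-0.026, -0.031, 0.162], [0.005, -0.001, 0.165], [0.028, 0.031, 0.169]]
[ 0.50168923 -0.02786306  0.17321985] [ 5.30545835 -1.53041555  3.27597654]
```

View pics/c8.png

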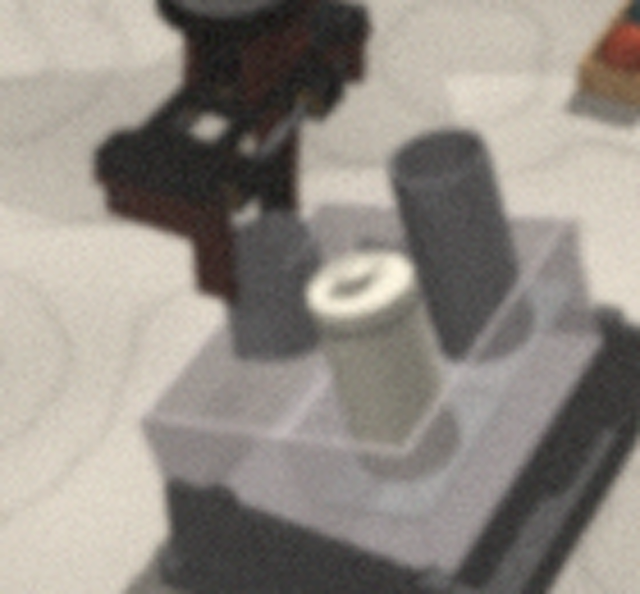

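Last picture: the cup sits between the jaws over the front compartment, partly tilted (crop (275,285)), with pot and tumbler undisturbed. The force and measured offset show that the cup is near the pads' edge, so I stop pushing, ease off, and lower it along the walls.

```bash
python3 -m crank '{"linear":[[0.01,0.001,0],[0.02,0.002,0],[0.02,0.002,0]],"yaw":[0,0,0],"grip":[0.4,0.4,0.4]}'; python3 -m crank '{"linear":[[0.004,0,-0.013],[0.008,0.001,-0.026],[0.012,0.001,-0.04],[0.016,0.002,-0.053],[0.016,0.002,-0.053]],"yaw":[0,0,0,0,0],"grip":[0.4,0.4,0.4,0.4,0.4]}'; python3 - <<'E'
from fit import *
p,d=arm.camera('scene'); W=cloud('scene',d).reshape(-1,3); H,R=axes(np.load('bin.npy'))
u=np.array([np.cos(.1012),np.sin(.1012),0]);v=np.array([-u[1],u[0],0]);q=W-H;k=np.c_[q@u,q@v,q[:,2]+.03]; t=arm.get_state()['tcp_pos']-H; print('tcp a',t@u)
k=k[(k[:,0]<.052)&(k[:,0]>-.06)&(abs(k[:,1])<.035)&(k[:,2]>.12)]
for z in np.arange(.121,.17,.008):
    m=k[abs(k[:,2]-z)<.004]; print(round(z,3),len(m),np.percentile(m,[2,50,98],axis=0).round(3).tolist() if len(m) else '')
E
```

```text
time_s: 32.38
tcp_pos: [0.5039, -0.0259, 0.1713]
ee_rot: [[0.995, 0.1, -0.003], [0.1, -0.995, 0.001], [-0.003, -0.001, -1.0]]
contact_force: [0.8, 0.5, -2.0]
finger_gap: 0.664
grasp_force: 30.0
time_s: 33.0
tcp_pos: [0.5097, -0.0256, 0.1557]
ee_rot: [[0.995, 0.1, -0.001], [0.1, -0.995, 0.0], [-0.001, -0.0, -1.0]]
contact_force: [-0.5, 0.2, -1.2]
finger_gap: 0.665
grasp_force: 30.0
tcp a -0.00501775234987578
0.121 47 [[-0.016, -0.029, 0.12], [0.007, -0.018, 0.123], [0.036, 0.028, 0.125]]
0.129 75 [[-0.017, -0.03, 0.125], [0.006, -0.011, 0.129], [0.035, 0.03, 0.133]]
0.137 70 [[-0.018, -0.03, 0.133], [0.008, 0.011, 0.137], [0.034, 0.029, 0.141]]
0.145 78 [[-0.019, -0.035, 0.141], [0.007, 0.014, 0.144], [0.03, 0.03, 0.149]]
0.153 86 [[-0.014, -0.035, 0.149], [0.008, -0.015, 0.153], [0.031, 0.033, 0.157]]
0.161 24 [[-0.01, -0.035, 0.157], [0.002, 0.03, 0.16], [0.032, 0.034, 0.165]]
0.169 18 [[-0.007, -0.035, 0.165], [0.004, 0.03, 0.169], [0.007, 0.034, 0.173]]
```

```bash
python3 -m crank '{"linear":[[0.004,0,-0.013],[0.008,0.001,-0.026],[0.012,0.001,-0.04],[0.016,0.002,-0.053],[0.016,0.002,-0.053]],"yaw":[0,0,0,0,0],"grip":[0.4,0.4,0.4,0.4,0.4]}'; python3 -m crank '{"linear":[[0.004,0,-0.013],[0.008,0.001,-0.026],[0.012,0.001,-0.04],[0.012,0.001,-0.04]],"yaw":[0,0,0,0],"grip":[0.4,0.4,0.4,0.4]}'
```

```text
time_s: 33.67
tcp_pos: [0.5146, -0.025, 0.1398]
ee_rot: [[0.995, 0.1, -0.001], [0.1, -0.995, 0.0], [-0.001, -0.0, -1.0]]
contact_force: [-0.8, 0.5, -0.9]
finger_gap: 0.66
grasp_force: 30.0
time_s: 34.17
tcp_pos: [0.5182, -0.0247, 0.1278]
ee_rot: [[0.995, 0.1, -0.001], [0.1, -0.995, 0.0], [-0.001, -0.0, -1.0]]
contact_force: [-1.0, 0.2, -1.9]
finger_gap: 0.66
grasp_force: 30.0
```

```bash
python3 -m crank '{"linear":[[0.002,0,-0.01],[0.005,0,-0.02],[0.005,0,-0.02]],"yaw":[0,0,0],"grip":[0.4,0.4,0.4]}'; python3 -m crank '{"linear":[[0.002,0,-0.008],[0.002,0,-0.008]],"yaw":[0,0],"grip":[0.4,0.4]}'; python3 -m crank '{"linear":[[0.002,0,-0.008],[0.002,0,-0.008]],"yaw":[0,0],"grip":[0.4,0.4]}'
```

```text
time_s: 34.55
tcp_pos: [0.5198, -0.0247, 0.122]
ee_rot: [[0.995, 0.1, -0.0], [0.1, -0.995, 0.0], [-0.0, -0.0, -1.0]]
contact_force: [-0.3, -0.1, -1.3]
finger_gap: 0.663
grasp_force: 30.0
time_s: 34.8
tcp_pos: [0.5204, -0.0247, 0.1197]
ee_rot: [[0.995, 0.1, -0.0], [0.1, -0.995, 0.0], [-0.0, -0.0, -1.0]]
contact_force: [-0.5, -0.2, -1.5]
finger_gap: 0.665
grasp_force: 30.0
time_s: 35.05
tcp_pos: [0.521, -0.0247, 0.1173]
ee_rot: [[0.995, 0.1, -0.0], [0.1, -0.995, 0.0], [-0.0, -0.0, -1.0]]
contact_force: [-0.2, 0.1, -1.0]
finger_gap: 0.662
grasp_force: 30.0
```

```bash
python3 -m crank '{"linear":[[0.001,0,-0.005],[0.001,0,-0.005]],"yaw":[0,0],"grip":[0.4,0.4]}'; python3 -m crank '{"linear":[[0.001,0,-0.005],[0.001,0,-0.005]],"yaw":[0,0],"grip":[0.4,0.4]}'
```

```text
time_s: 35.3
tcp_pos: [0.5213, -0.0247, 0.1158]
ee_rot: [[0.995, 0.1, -0.0], [0.1, -0.995, 0.0], [-0.0, -0.0, -1.0]]
contact_force: [-0.4, 0.2, -1.9]
finger_gap: 0.662
grasp_force: 30.0
time_s: 35.55
tcp_pos: [0.5216, -0.0247, 0.1143]
ee_rot: [[0.995, 0.1, -0.0], [0.1, -0.995, 0.0], [-0.0, -0.0, -1.0]]
contact_force: [-0.8, 0.3, -1.8]
finger_gap: 0.661
grasp_force: 30.0
```

```bash
python3 -m crank '{"linear":[[0.001,0,-0.005],[0.001,0,-0.005]],"yaw":[0,0],"grip":[0.4,0.4]}'
```

```text
time_s: 35.8
tcp_pos: [0.5219, -0.0247, 0.1128]
ee_rot: [[0.995, 0.1, -0.0], [0.1, -0.995, 0.0], [-0.0, -0.0, -1.0]]
contact_force: [0.0, 0.8, -1.6]
finger_gap: 0.662
grasp_force: 30.0
```

```bash
python3 -m crank '{"linear":[[0,0,-0.005],[0,0,-0.005]],"yaw":[0,0],"grip":[0.4,0.4]}'; python3 -m crank '{"linear":[[0.001,0,-0.004],[0.001,0,-0.004]],"yaw":[0,0],"grip":[0.4,0.4]}'
```

```text
time_s: 36.05
tcp_pos: [0.5218, -0.0247, 0.1113]
ee_rot: [[0.995, 0.1, -0.0], [0.1, -0.995, 0.0], [-0.0, -0.0, -1.0]]
contact_force: [-0.9, -0.1, -0.6]
finger_gap: 0.661
grasp_force: 30.0
time_s: 36.3
tcp_pos: [0.5222, -0.0247, 0.1101]
ee_rot: [[0.995, 0.1, -0.0], [0.1, -0.995, 0.0], [-0.0, -0.0, -1.0]]
contact_force: [-0.3, 0.5, -2.7]
finger_gap: 0.661
grasp_force: 30.0
```

```bash
python3 -m crank '{"linear":[[0.001,0,-0.004],[0.001,0,-0.004]],"yaw":[0,0],"grip":[0.4,0.4]}'
```

```text
time_s: 36.55
tcp_pos: [0.5225, -0.0247, 0.1089]
ee_rot: [[0.995, 0.1, -0.0], [0.1, -0.995, 0.0], [-0.0, -0.0, -1.0]]
contact_force: [-0.4, 1.0, -0.7]
finger_gap: 0.656
grasp_force: 30.0
```

```bash
python3 -m crank '{"linear":[[0,0,-0.003],[0,0,-0.003]],"yaw":[0,0],"grip":[0.4,0.4]}'; python3 -m crank '{"linear":[[0,0,-0.003],[0,0,-0.003]],"yaw":[0,0],"grip":[0.4,0.4]}'
```

```text
time_s: 36.8
tcp_pos: [0.5225, -0.0247, 0.1081]
ee_rot: [[0.995, 0.1, -0.0], [0.1, -0.995, 0.0], [-0.0, -0.0, -1.0]]
contact_force: [0.2, -0.2, -0.5]
finger_gap: 0.661
grasp_force: 30.0
time_s: 37.05
tcp_pos: [0.5222, -0.0248, 0.1073]
ee_rot: [[0.995, 0.1, -0.001], [0.1, -0.995, 0.0], [-0.001, -0.0, -1.0]]
contact_force: [-2.4, -0.9, 2.7]
finger_gap: 0.659
grasp_force: 30.0
```

```bash
python3 - <<'E'
from fit import *
p,d=arm.camera('scene'); W=cloud('scene',d).reshape(-1,3); H,R=axes(np.load('bin.npy'))
q=(W-H)@R; t=(arm.get_state()['tcp_pos']-H)@R; print('tcp bin',t,arm.get_state()['contact_force'])
k=q[(q[:,0]<.09)&(q[:,0]>-.03)&(abs(q[:,1])<.034)&(q[:,2]>.03)]
for z in np.arange(.036,.1,.008):
    m=k[abs(k[:,2]-z)<.004]; print(round(z,3),len(m),np.percentile(m,[2,50,98],axis=0).round(3).tolist() if len(m) else '')
E
```

```text
tcp bin [ 0.0294682  -0.00043525  0.07190374] [-2.09978359 -0.71808278  2.41620647]
0.036 52 [[0.001, -0.032, 0.032], [0.018, -0.019, 0.036], [0.04, 0.027, 0.04]]
0.044 49 [[0.001, -0.03, 0.04], [0.02, -0.023, 0.044], [0.046, 0.027, 0.048]]
0.052 52 [[0.001, -0.033, 0.048], [0.023, -0.023, 0.052], [0.055, 0.028, 0.056]]
0.06 67 [[0.0, -0.033, 0.056], [0.029, -0.02, 0.06], [0.061, 0.027, 0.064]]
0.068 40 [[0.001, -0.032, 0.064], [0.021, -0.022, 0.067], [0.057, 0.03, 0.071]]
0.076 15 [[0.001, -0.034, 0.073], [0.004, -0.028, 0.075], [0.042, 0.015, 0.079]]
0.084 10 [[0.003, -0.033, 0.08], [0.019, -0.031, 0.083], [0.045, 0.018, 0.088]]
0.092 8 [[0.008, -0.034, 0.089], [0.038, 0.028, 0.091], [0.047, 0.031, 0.094]]
```

Contact on the bin floor. I ease down a little more to let the cup turn flat in the pads, keeping force low.

```bash
python3 -m crank '{"linear":[[0,0,-0.003],[0,0,-0.003]],"yaw":[0,0],"grip":[0.4,0.4]}'; python3 -m crank '{"linear":[[0,0,-0.002],[0,0,-0.002]],"yaw":[0,0],"grip":[0.4,0.4]}'
```

```text
time_s: 37.35
tcp_pos: [0.5216, -0.0248, 0.1066]
ee_rot: [[0.995, 0.1, -0.002], [0.1, -0.995, -0.0], [-0.002, -0.0, -1.0]]
contact_force: [-5.3, -1.3, 7.9]
finger_gap: 0.661
grasp_force: 30.0
time_s: 37.6
tcp_pos: [0.5213, -0.0248, 0.1061]
ee_rot: [[0.995, 0.1, -0.002], [0.1, -0.995, -0.0], [-0.002, -0.0, -1.0]]
contact_force: [-7.2, -1.3, 9.1]
finger_gap: 0.663
grasp_force: 30.1
```

```bash
python3 -m crank '{"linear":[[-0.005,0,0.001],[-0.005,0,0.001]],"yaw":[0,0],"grip":[0.4,0.4]}'; python3 -m crank '{"linear":[[-0.006,0,0],[-0.006,0,0]],"yaw":[0,0],"grip":[0.4,0.4]}'; python3 - <<'E'
from fit import *
H,R=axes(np.load('bin.npy'))
for n in('scene','top'):
    p,d=arm.camera(n); W=cloud(n,d).reshape(-1,3); q=(W-H)@R; m=d.ravel()>.1
    # bin lean check: false floors/front floor plane via top; tall tops
    for s in(1,-1):
        k=q[m&(q[:,1]*s>0)&(abs(q[:,1])<.1)&(q[:,2]>.1)&(q[:,0]>.09)&(q[:,0]<.2)]; print(n,s,len(k),k.mean(0).round(4) if len(k) else '')
E
```

```text
time_s: 37.85
tcp_pos: [0.5213, -0.0247, 0.1063]
ee_rot: [[0.995, 0.1, 0.001], [0.1, -0.995, 0.0], [0.001, -0.0, -1.0]]
contact_force: [-1.6, 0.1, 5.0]
finger_gap: 0.66
grasp_force: 30.0
time_s: 38.1
tcp_pos: [0.5205, -0.0248, 0.1062]
ee_rot: [[0.995, 0.1, 0.002], [0.1, -0.995, -0.0], [0.002, 0.0, -1.0]]
contact_force: [2.4, 1.6, 0.2]
finger_gap: 0.66
grasp_force: 29.9
scene 1 2947 [0.1417 0.0388 0.369 ]
scene -1 4881 [ 0.1311 -0.0406  0.3567]
top 1 1958 [0.1385 0.0403 0.4581]
top -1 1807 [ 0.1331 -0.0331  0.4085]
```

```bash
python3 -m crank '{"linear":[[-0.004,0,-0.003],[-0.007,-0.001,-0.004],[-0.007,-0.001,-0.004]],"yaw":[0,0,0],"grip":[0.4,0.4,0.4]}'; python3 -m crank '{"linear":[[-0.004,0,-0.003],[-0.007,-0.001,-0.004],[-0.007,-0.001,-0.004]],"yaw":[0,0,0],"grip":[0.4,0.4,0.4]}'
```

```text
time_s: 38.58
tcp_pos: [0.5197, -0.0251, 0.1057]
ee_rot: [[0.995, 0.1, 0.005], [0.1, -0.995, 0.0], [0.005, 0.0, -1.0]]
contact_force: [6.4, 1.7, 3.7]
finger_gap: 0.661
grasp_force: 29.9
time_s: 38.95
tcp_pos: [0.5187, -0.0255, 0.105]
ee_rot: [[0.995, 0.1, 0.007], [0.1, -0.995, -0.0], [0.007, 0.001, -1.0]]
contact_force: [7.2, 2.2, 4.4]
finger_gap: 0.659
grasp_force: 29.9
```

```bash
python3 -m crank '{"linear":[[0.006,0.001,0.001],[0.009,0.001,0.002],[0.009,0.001,0.002]],"yaw":[0,0,0],"grip":[0.4,0.4,0.4]}'; python3 -m crank '{"linear":[[0,0,0],[0,0,0],[0,0,0],[0,0,0],[0,0,0]],"yaw":[0,0,0,0,0],"grip":[0.69,0.72,0.76,0.8,0.8]}'
```

```text
time_s: 39.33
tcp_pos: [0.5191, -0.0254, 0.1048]
ee_rot: [[0.995, 0.1, 0.003], [0.1, -0.995, -0.001], [0.003, 0.001, -1.0]]
contact_force: [4.9, -0.0, 6.1]
finger_gap: 0.662
grasp_force: 29.9
time_s: 39.95
tcp_pos: [0.5175, -0.025, 0.1041]
ee_rot: [[0.995, 0.1, -0.0], [0.1, -0.995, 0.0], [-0.0, -0.0, -1.0]]
contact_force: [0.5, 0.1, -0.0]
finger_gap: 0.802
grasp_force: 0.0
```

```bash
python3 -m crank '{"linear":[[0,0,0.05],[0,0,0.15],[-0.02,0,0.3],[-0.1,0,0.5],[-0.3,0,0.5],[-0.45,0,0.4],[-0.45,0,0.4],[-0.45,0,0.4],[-0.45,0,0.4]],"yaw":[0,0,0,0,0,0,0,0,0],"grip":[0.8,0.8,0.8,0.8,0.8,0.8,0.5,0,0]}'; python3 - <<'E'
from fit import *
H,R=axes(np.load('bin.npy'))
for n in('scene','top'):
    p,d=arm.camera(n); cv2.imwrite(f'pics/{n}11.png',p[:,:,::-1]); np.save(f'pics/{n}11.npy',d); W=cloud(n,d).reshape(-1,3); q=(W-H)@R; m=d.ravel()>.1
    for s in(1,-1):
        k=q[m&(q[:,1]*s>0)&(abs(q[:,1])<.1)&(q[:,2]>.1)&(q[:,2]<.18)&(q[:,0]>.09)&(q[:,0]<.2)]; print(n,s,len(k),np.percentile(k,[2,98],axis=0).round(4).tolist())
    k=q[m&(q[:,0]>.004)&(q[:,0]<.088)&(abs(q[:,1])<.045)&(q[:,2]>.045)&(q[:,2]<.08)]; print(n,'cup rim',len(k),np.percentile(k,[2,98],axis=0).round(4).tolist())
    g=np.c_[k[:,:2],np.ones(len(k))]; t=k[:,2]>np.percentile(k[:,2],40); print(np.linalg.lstsq(g[t],k[t,2],rcond=None)[0], cv2.minEnclosingCircle(k[t,:2].astype(np.float32)))
    f=q[m&(q[:,0]>.01)&(q[:,0]<.08)&(abs(q[:,1])>.045)&(abs(q[:,1])<.09)&(abs(q[:,2]-.004)<.012)]
    if len(f)>50: print(n,'floor fit',np.linalg.lstsq(np.c_[f[:,:2],np.ones(len(f))],f[:,2],rcond=None)[0])
E
```

```text
time_s: 41.08
tcp_pos: [0.3852, -0.0255, 0.2254]
ee_rot: [[0.995, 0.1, 0.003], [0.1, -0.995, -0.001], [0.003, 0.001, -1.0]]
contact_force: [-0.5, 0.2, -0.2]
finger_gap: 0.491
grasp_force: 0.0
scene 1 708 [[0.1055, 0.0199, 0.1019], [0.1583, 0.075, 0.1645]]
scene -1 670 [[0.1101, -0.0772, 0.1012], [0.159, -0.0279, 0.1599]]
scene cup rim 250 [[0.0041, -0.0408, 0.046], [0.0594, 0.0304, 0.0766]]
[-0.12909242 -0.04447013  0.06607035] ((0.020168209448456764, -0.0017259566811844707), 0.04493211954832077)
top 1 200 [[0.1034, 0.0236, 0.1028], [0.1561, 0.0749, 0.1663]]
top -1 372 [[0.1063, -0.0721, 0.1103], [0.1567, -0.022, 0.1609]]
top cup rim 113 [[0.0045, -0.0277, 0.0461], [0.0615, 0.0287, 0.0676]]
[ 0.01206253 -0.00598163  0.06379885] ((0.03230268508195877, 0.00063420640071854), 0.030030744150280952)
top floor fit [-0.01613088  0.00187925  0.00467138]
```

The cup stands flat: its rim is level in the bin's axes at z=0.064, centre (0.032, 0). The bin has not moved and the tall things stand as before. Now shutting.

```bash
python3 -m crank '{"linear":[[0,-0.016,-0.1],[0.05,-0.016,-0.25],[0.15,-0.016,-0.327],[0.25,-0.016,-0.327],[0.277,-0.016,-0.327],[0.277,-0.016,-0.327],[0.277,-0.016,-0.327]],"yaw":[0,0,0,0,0,0,0],"grip":[0,0,0,0,0,0,0]}'; python3 -m crank '{"linear":[[0.01,0.001,0],[0.02,0.002,0],[0.03,0.003,0],[0.04,0.004,0],[0.04,0.004,0]],"yaw":[0,0,0,0,0],"grip":[0,0,0,0,0]}'; python3 -m crank '{"linear":[[0.007,0.001,0],[0.013,0.001,0],[0.02,0.002,0],[0.02,0.002,0]],"yaw":[0,0,0,0],"grip":[0,0,0,0]}'
```

```text
time_s: 42.05
tcp_pos: [0.4647, -0.0297, 0.1263]
ee_rot: [[0.995, 0.1, -0.001], [0.1, -0.995, 0.0], [-0.001, -0.0, -1.0]]
contact_force: [-0.5, -0.3, 0.9]
finger_gap: -0.0
grasp_force: 0.0
time_s: 42.68
tcp_pos: [0.4765, -0.0286, 0.1259]
ee_rot: [[0.995, 0.101, -0.003], [0.101, -0.995, 0.0], [-0.003, -0.0, -1.0]]
contact_force: [-5.4, -1.4, 3.9]
finger_gap: 0.003
grasp_force: 2.4
time_s: 43.18
tcp_pos: [0.4796, -0.0278, 0.1255]
ee_rot: [[0.995, 0.101, -0.008], [0.101, -0.995, 0.0], [-0.008, -0.001, -1.0]]
contact_force: [-10.0, -2.1, 9.0]
finger_gap: 0.01
grasp_force: 5.6
```

```bash
python3 -m crank '{"linear":[[0.004,0,0],[0.008,0.001,0],[0.012,0.001,0.001],[0.016,0.002,0.001]],"yaw":[0,0,0,0],"grip":[0,0,0,0]}'; python3 -m crank '{"linear":[[0.004,0,0],[0.008,0.001,0],[0.012,0.001,0.001],[0.016,0.002,0.001]],"yaw":[0,0,0,0],"grip":[0,0,0,0]}'
```

```text
time_s: 43.68
tcp_pos: [0.4845, -0.0271, 0.1258]
ee_rot: [[0.995, 0.101, -0.008], [0.101, -0.995, 0.001], [-0.008, -0.001, -1.0]]
contact_force: [-9.7, -2.4, 9.0]
finger_gap: 0.004
grasp_force: 5.3
time_s: 44.18
tcp_pos: [0.4899, -0.0265, 0.1262]
ee_rot: [[0.995, 0.101, -0.007], [0.101, -0.995, 0.001], [-0.007, -0.001, -1.0]]
contact_force: [-9.7, -1.2, 6.6]
finger_gap: 0.002
grasp_force: 4.6
```

```bash
python3 -m crank '{"linear":[[0.004,0,0],[0.008,0.001,0],[0.012,0.001,0],[0.016,0.002,0],[0.02,0.002,0],[0.024,0.003,0]],"yaw":[0,0,0,0,0,0],"grip":[0,0,0,0,0,0]}'; python3 -m crank '{"linear":[[0.004,0,0],[0.008,0.001,0],[0.012,0.001,0]],"yaw":[0,0,0],"grip":[0,0,0]}'
```

```text
time_s: 44.92
tcp_pos: [0.498, -0.0257, 0.1263]
ee_rot: [[0.995, 0.1, -0.005], [0.1, -0.995, 0.0], [-0.005, -0.001, -1.0]]
contact_force: [-7.0, -0.2, 5.4]
finger_gap: 0.005
grasp_force: 3.8
time_s: 45.3
tcp_pos: [0.5002, -0.0254, 0.1261]
ee_rot: [[0.995, 0.101, -0.008], [0.101, -0.995, 0.0], [-0.008, -0.001, -1.0]]
contact_force: [-12.6, -1.6, 10.0]
finger_gap: 0.006
grasp_force: 6.2
```

```bash
python3 -m crank '{"linear":[[0.004,0,0],[0.008,0.001,0],[0.008,0.001,0]],"yaw":[0,0,0],"grip":[0,0,0]}';  python3 - <<'E'
from fit import *
H,R=axes(np.load('bin.npy')); u=np.array([np.cos(.1012),np.sin(.1012),0]);v=np.array([-u[1],u[0],0])
p,d=arm.camera('scene'); W=cloud('scene',d).reshape(-1,3); q=W-H; k=np.c_[q@u,q@v,q[:,2]+.03]; k=k[d.ravel()>.1]
for s in(1,-1):
    t=k[(k[:,1]*s>0.01)&(abs(k[:,1])<.1)&(k[:,2]>.09)&(k[:,2]<.2)&(k[:,0]>.08)&(k[:,0]<.2)]
    for z in(.11,.13,.15,.17):
        m=t[abs(t[:,2]-z)<.006]; print(s,z,len(m),np.percentile(m[:,0],[3,97]).round(4) if len(m) else '')
E
```

```text
time_s: 45.68
tcp_pos: [0.5003, -0.0253, 0.1259]
ee_rot: [[0.995, 0.101, -0.012], [0.101, -0.995, 0.0], [-0.012, -0.001, -1.0]]
contact_force: [-17.1, -4.0, 13.3]
finger_gap: 0.001
grasp_force: 8.2
1 0.11 99 [0.1247 0.1657]
1 0.13 58 [0.1249 0.1578]
1 0.15 81 [0.1077 0.1536]
1 0.17 146 [0.1039 0.1532]
-1 0.11 180 [0.0924 0.166 ]
-1 0.13 79 [0.1108 0.1558]
-1 0.15 84 [0.1118 0.1548]
-1 0.17 88 [0.1071 0.1551]
```

At the stop: 17 N with no further motion, and the tall things now upright. One last small nudge, then I back off and check.

```bash
python3 -m crank '{"linear":[[0.002,0,0],[0.002,0,0]],"yaw":[0,0],"grip":[0,0]}'; python3 -m crank '{"linear":[[-0.02,-0.002,0],[-0.1,-0.01,0],[-0.3,-0.03,0.1],[-0.35,-0.03,0.35],[-0.35,-0.03,0.35],[-0.35,-0.03,0.35],[-0.35,-0.03,0.35]],"yaw":[0,0,0,0,0,0,0],"grip":[0,0,0,0,0,0,0]}'; python3 - <<'E'
from fit import *
x=np.load('bin.npy'); H,R=axes([x[0]+.002,x[1],x[2],0])
for n in('scene','top'):
    p,d=arm.camera(n); W=cloud(n,d).reshape(-1,3); q=(W-H)@R; m=d.ravel()>.1
    for s in(1,-1):
        k=q[m&(q[:,1]*s>0)&(abs(q[:,1])<.1)&(q[:,2]>.095)&(q[:,2]<.18)&(q[:,0]>.098)&(q[:,0]<.2)]; print(n,s,len(k),np.percentile(k,[2,98],axis=0).round(3).tolist())
    if n=='top':
        f=q[m&(q[:,0]>.01)&(q[:,0]<.08)&(abs(q[:,1])>.045)&(abs(q[:,1])<.09)&(abs(q[:,2]-.004)<.015)]; print('floor fit',len(f),np.linalg.lstsq(np.c_[f[:,:2],np.ones(len(f))],f[:,2],rcond=None)[0])
        k=q[m&(q[:,0]>.004)&(q[:,0]<.088)&(abs(q[:,1])<.045)&(abs(q[:,2]-.064)<.012)]; print('cup',cv2.minEnclosingCircle(k[:,:2].astype(np.float32)),np.median(k[:,2]))
E
```

```text
time_s: 45.98
tcp_pos: [0.5003, -0.0253, 0.1259]
ee_rot: [[0.995, 0.101, -0.013], [0.101, -0.995, 0.0], [-0.013, -0.001, -1.0]]
contact_force: [-16.4, -3.3, 15.0]
finger_gap: 0.002
grasp_force: 8.9
time_s: 46.85
tcp_pos: [0.4024, -0.0343, 0.231]
ee_rot: [[0.995, 0.1, -0.0], [0.1, -0.995, 0.0], [-0.0, -0.0, -1.0]]
contact_force: [-0.8, -0.5, -1.0]
finger_gap: 0.003
grasp_force: 0.0
scene 1 724 [[0.1, 0.021, 0.099], [0.152, 0.076, 0.167]]
scene -1 706 [[0.103, -0.077, 0.097], [0.153, -0.027, 0.162]]
top 1 170 [[0.099, 0.023, 0.099], [0.149, 0.076, 0.167]]
top -1 338 [[0.1, -0.072, 0.108], [0.149, -0.021, 0.163]]
floor fit 627 [-0.00952385  0.00023489  0.00426842]
cup ((0.055829547345638275, 0.000283132481854409), 0.053159695118665695) 0.0641581622238592
```

```bash
python3 -c "
from bench import arm
print(arm.hand_in())"
```

```text
the job is handed in; nothing more can be done
None
```

The pot (right half) and tumbler (left half) stand on the false floors in the back, the cup stands flat in the front, and the bin is pushed shut to its stop; I handed the job in at about 47 s.

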